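# Line up the loaf tins under the shelf

### The job

Line up the three small loaf tins in an even row under the wire shelf on the robot's right: each with one end pushed up against the low steel stop rail and its long sides square to it, the middle tin at the middle of the rail and a 4 cm gap on either side of it. Nudge the two tins that stand askew in front of the rail along the worktop without lifting them, and fetch the third from the green tray. The shelf hangs low over the row, so reach in under it at a slant without bumping it, tip no tin over, and leave the timer and the bottle where they are.

Things in the scene. Friction and masses are not known exactly. Their poses are not given: they have to be found in the camera images.
- rack: fixed wire shelf with a stop rail on the worktop. Origin: worktop level, middle of the rail's working face; x along the rail, away from the robot; y to the left, off the rail; turned 0.06 to 0.22 rad to the left from the robot's axes. Rail 250 mm long, 32 high, behind y = 0. Shelf over x -155..155, y -35..165 mm, underside 245 mm up (tape and a cup on it), so 55 mm past the finished row's ends; posts behind the rail.
- place_near (a point): where the centre of the tin nearest the robot belongs: x -90, y +55, z +24 mm in the rack's frame (same axes)
- place_middle (a point): the same for the middle tin: x 0, y +55, z +24 mm in the rack's frame
- place_far (a point): the same for the farthest tin: x +90, y +55, z +24 mm in the rack's frame
- tin_a_center (a point): open steel mini loaf tin, 110 mm long (its x), 50 mm wide (its y), 48 mm high, walls 3 mm, about 0.16 kg, loose; the point is its centre, 24 mm above its underside. Starts askew on the worktop before the nearer half of the rail, one end 35 to 70 mm off it. The tins are alike; any may take any place.
- tin_b_center (a point): open steel mini loaf tin, 110 mm long (its x), 50 mm wide (its y), 48 mm high, walls 3 mm, about 0.16 kg, loose; the point is its centre, 24 mm above its underside. Starts askew on the worktop before the farther half of the rail, one end 35 to 70 mm off it.
- tin_c_center (a point): open steel mini loaf tin, 110 mm long (its x), 50 mm wide (its y), 48 mm high, walls 3 mm, about 0.16 kg, loose; the point is its centre, 24 mm above its underside. Starts on the tray, its long side roughly left to right (along world y).
- tray: green tray left of the rack, fixed, 332 mm (its x, away from the robot) by 269 mm (its y, to the left); origin at the centre of its underside. Floor 3 mm up, rims 20 mm high, their inner faces at x -156 and +156, y -125 and +125 mm. Just past its far end the post of a tall oven trolley rises (world x 650, y 90 mm): keep the arm clear of it.
- timer: white kitchen timer with a dial, 94x68x34 mm, loose bystander on the tray, nearer than the tin or beyond it; origin at the centre of its underside
- bottle: squeeze bottle, 56 mm thick, 184 mm high, loose bystander on the worktop behind the rack, at the right; origin at the centre of its underside

How it is judged:
At the end, for the whole second after the job is handed in: Each of the three places holds a tin: centre within 8 mm of the place along the rail and within 6 mm off the rail (end against it), standing on the worktop; every tin's long axis within 0.08 rad of square to the rail, upright within 0.08 rad, and at rest (((x of tin_a_center in the frame of place_near between -0.008 and 0.008 m and y of tin_a_center in the frame of place_near between -0.006 and 0.006 m and z of tin_a_center in the frame of place_near between -0.006 and 0.006 m) or (x of tin_b_center in the frame of place_near between -0.008 and 0.008 m and y of tin_b_center in the frame of place_near between -0.006 and 0.006 m and z of tin_b_center in the frame of place_near between -0.006 and 0.006 m) or (x of tin_c_center in the frame of place_near between -0.008 and 0.008 m and y of tin_c_center in the frame of place_near between -0.006 and 0.006 m and z of tin_c_center in the frame of place_near between -0.006 and 0.006 m)) and ((x of tin_a_center in the frame of place_middle between -0.008 and 0.008 m and y of tin_a_center in the frame of place_middle between -0.006 and 0.006 m and z of tin_a_center in the frame of place_middle between -0.006 and 0.006 m) or (x of tin_b_center in the frame of place_middle between -0.008 and 0.008 m and y of tin_b_center in the frame of place_middle between -0.006 and 0.006 m and z of tin_b_center in the frame of place_middle between -0.006 and 0.006 m) or (x of tin_c_center in the frame of place_middle between -0.008 and 0.008 m and y of tin_c_center in the frame of place_middle between -0.006 and 0.006 m and z of tin_c_center in the frame of place_middle between -0.006 and 0.006 m)) and ((x of tin_a_center in the frame of place_far between -0.008 and 0.008 m and y of tin_a_center in the frame of place_far between -0.006 and 0.006 m and z of tin_a_center in the frame of place_far between -0.006 and 0.006 m) or (x of tin_b_center in the frame of place_far between -0.008 and 0.008 m and y of tin_b_center in the frame of place_far between -0.006 and 0.006 m and z of tin_b_center in the frame of place_far between -0.006 and 0.006 m) or (x of tin_c_center in the frame of place_far between -0.008 and 0.008 m and y of tin_c_center in the frame of place_far between -0.006 and 0.006 m and z of tin_c_center in the frame of place_far between -0.006 and 0.006 m)) and angle between the x axis of each of tin_a_center, tin_b_center, tin_c_center and the y axis of rack, either way round below 0.08 rad and angle between each of tin_a_center, tin_b_center, tin_c_center's own z axis and vertical below 0.08 rad and linear speed of each of tin_a, tin_b, tin_c below 0.01 m/s); the robot touches nothing.
It fails at once if one of the two tins that stood before the rail is lifted (centre more than 20 mm higher than at rest) (height (world z) of any of tin_a_center, tin_b_center above 0.044 m).
It fails at once if a tin is tipped by more than 0.5 rad (angle between any of tin_a_center, tin_b_center, tin_c_center's own z axis and vertical above 0.5 rad).
It fails at once if the robot bumps the rack with more than 15 N (contact force between any of the arm, the fingers and rack above 15 N).
It fails at once if the timer or the bottle is moved by more than 30 mm (distance of any of timer, bottle from where it was at the start of the episode above 0.03 m).
It also fails if it takes over 72 s, if anything falls off the work surface, if the arm or the gripper's body presses on something with over 40 N, if the wrist force passes 120 N, or if a joint passes its speed limit or range.

### The arm

A 6-joint arm with a two-finger parallel gripper is mounted at the origin on the work surface; the furniture and walls round the work are solid. World frame = base frame: x ahead of the robot, y to its left, z up, the work surface at z = 0. Lengths are in m, angles in rad, forces in N, time in s.
With the tool pointing down it reaches from about 0.35 to 0.725 m from the base axis. Payload 4.3 kg.
Tool frame: the origin (TCP) lies on the mounting face of the last link; the fingertips stand 173 mm ahead of it and the grasp point (between the pads) lies 155 mm ahead of it; y points along the fingers, z is the direction in which the jaws open and shut, and the axes are right-handed (so a half turn about y gives the same grasp; the last joint's range is limited). The gripper opens to 85 mm and grips with 20 to 120 N. Pads are 22 mm wide; open, the fingers measure 114 mm over their backs; the gripper's body (76 mm by 85 mm) begins 54 mm behind the grasp point. The pads swing forward as they close: fully open they stand 13 mm farther back than shut.
Start: joints at [-1.299, 0.377, 0.081, 1.274, 0, 1.46], TCP at [0.214, -0.534, 0.405] pointing down, gripper open.
Joint ranges: [-2.72, 2.72], [-0.84, 1.66], [-1.02, 1.22], [-1.77, 2.12], [-1.37, 1.28], [-3.14, 3.14]. Speed limits (rad/s): [2.57, 2.57, 3.14, 3.14, 3.14, 3.14].

### API

Orientations are given as a unit quaternion [w, x, y, z].
In Python, from rig import telemetry, optics, env gives the robot as it stands.
- The arm moves only by the tool carry_out, never from a script. Its argument "deltas" is a list of rows, each a list of 7 numbers: the turn, a rotation vector about the tool's x, y, z in rad, then the shift along the tool's x, y, z in m, then the finger opening in m, from 0 to 0.0854. A call has 1 to 12 rows; each row shifts and turns the commanded pose from where the row before left it, along the tool's axes as they then stand; what a row does not reach is not made up. A row lasts 1/8 s, in which the tool goes at most 62.5 mm and 10.7 degrees, less where a joint would pass 70% of its speed; a pose out of reach is approached as far as the arm can. A call is refused whole if a number of a shift passes 0.0625 or a number of a turn 0.188, either way. A call with a gripper value outside its range is refused whole. The fingers move at their own pace and stop on an object; "force" is the grip in N (left out, the last holds). Time passes only in rows, so rows that do not move let the fingers close. It gives the time, the measured TCP pose, the force and the opening at its end, in the units of the state.
- telemetry.sense(): the state, without advancing time (a new reading comes with each control period).
- optics.read_camera(name): name is "scene" or "top" or "wrist"; returns the picture (480x640x3 uint8, red, green, blue); there is no depth.
- optics.get_calibration(name): a dict with "fx", "fy", "cx", "cy" (pixels), "cam_to_world" (4x4, takes a point from camera to world coordinates); the wrist camera has in their place "mount" (4x4, takes a point from camera to tool coordinates, whose origin is the TCP and whose axes are the tool frame's). Camera axes: x right, y down, z forward; pixel columns grow to the right and rows downward; lengths in m; the calibration is good to about 2 mm. A picture is of the moment at which its call begins: read the wrist's pose just before it. get_calibration takes no time and is no camera call.
- env.close_job(): hands the job in, once; it reports no verdict.
The state is a dict: "time": time; "joint_positions": joint angles; "dq": joint speeds; "joint_torque": joint torques, N m; "position": TCP position; "ee_rot": TCP orientation; "contact_force": force on the tool from outside, world axes, zero at the start; "torque": the same for the moment, N m; "width": finger opening in m.
Only numpy, scipy, OpenCV 4.12 (cv2) and the standard library are available. Lean on these libraries where they do the work, as an engineer would, in place of code of your own. Each camera call takes 0.05 s, during which the arm holds its last target.

## Working session

There is one attempt and no reset: what is moved stays moved. The work goes in short steps, Python scripts to look and compute and a tool call to move; the robot and the scene stay as the last step left them, time stands still between calls to the robot, and variables do not carry over. Pictures are saved under pics/ and viewed, and the job is handed in when it is done.

Besides the shell and the picture viewer there is one more tool, called after "Emit:" as a command line: name --pt "numbers of a row" for each row, then --argument value for the rest. carry_out: Moves the arm, as the interface text tells. Its arguments: {"type":"object","properties":{"deltas":{"type":"array"},"force":{"type":"number"}},"required":["deltas"]}

```bash
ls; mkdir -p pics; python3 - <<'E'
from rig import telemetry, optics, env
import cv2, json
print(telemetry.sense())
for n in ["scene","top","wrist"]:
    im=optics.read_camera(n); cv2.imwrite(f"pics/{n}0.png",im[:,:,::-1]); print(n,optics.get_calibration(n))
E
```

```text
pics
{'time': 0.0, 'joint_positions': array([-1.29930651e+00,  3.78075145e-01,  7.96253002e-02,  1.27436435e+00,
        1.93054617e-05,  1.46050908e+00]), 'dq': array([ 0.00074561, -0.00174579, -0.00072042, -0.00070831, -0.00048518,
        0.00034842]), 'joint_torque': array([ 3.98226102e-04, -4.63599300e+01,  2.69876933e+01,  2.07107869e-02,
       -1.72951050e-04, -9.88337305e-07]), 'position': array([ 0.21416362, -0.53331204,  0.40375336]), 'ee_rot': array([ 0.13410962, -0.13421089,  0.69497423, -0.69355091]), 'contact_force': array([0.03576787, 0.81198779, 0.45748942]), 'torque': array([-0.0449484 , -0.06198635,  0.05041798]), 'width': 0.08522351883021752}
scene {'fx': 449.5346354668173, 'fy': 449.5346354668173, 'cx': 323.87506549134014, 'cy': 244.41149684956432, 'cam_to_world': array([[-0.74154096, -0.46810097,  0.48062302,  0.0196717 ],
       [-0.67070568,  0.53480138, -0.51394685,  0.3510488 ],
       [-0.01645884, -0.70346923, -0.71053511,  0.74690544],
       [ 0.        ,  0.        ,  0.        ,  1.        ]])}
top {'fx': 512.7072324402675, 'fy': 512.7072324402675, 'cx': 320.02777489829145, 'cy': 237.8018275512931, 'cam_to_world': array([[-0.41945069, -0.71708829,  0.55663768, -0.09493232],
       [-0.90773093,  0.33757492, -0.24913395,  0.12041363],
       [-0.00925589, -0.60977664, -0.79251926,  0.88676798],
       [ 0.        ,  0.        ,  0.        ,  1.        ]])}
wrist {'fx': 425.38248609701196, 'fy': 425.38248609701196, 'cx': 323.3306520195303, 'cy': 247.35877439711436, 'mount': array([[-3.00754675e-04,  9.57728293e-01,  2.87674169e-01,
        -7.25580446e-02],
       [ 3.48164097e-05, -2.87674171e-01,  9.57728338e-01,
         3.12956648e-02],
       [ 9.99999954e-01,  2.98057057e-04,  5.31746914e-05,
         4.88942425e-04],
       [ 0.00000000e+00,  0.00000000e+00,  0.00000000e+00,
         1.00000000e+00]])}
```

View pics/scene0.png

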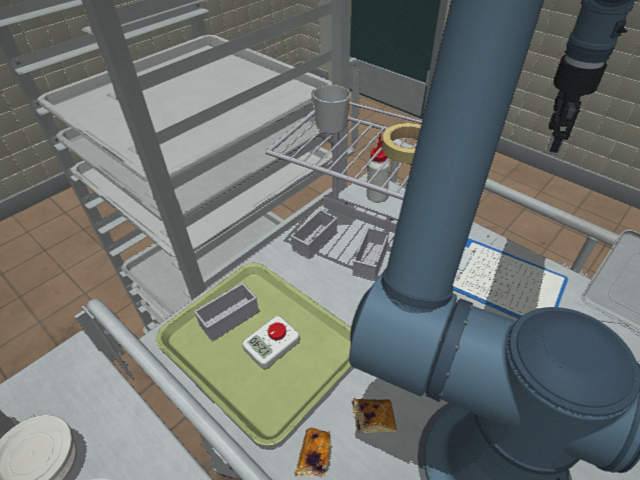

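View pics/top0.png

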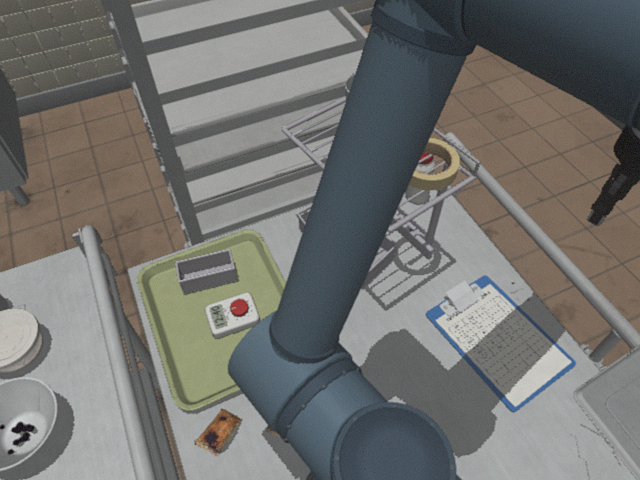

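View pics/wrist0.png

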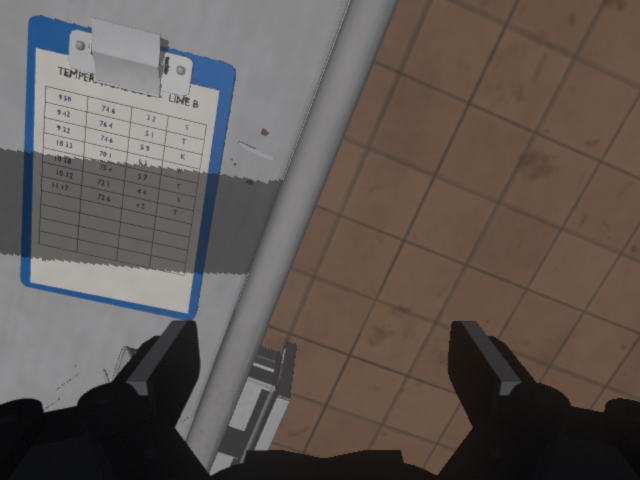

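```bash
cat > h.py <<'E'
import numpy as np, cv2
from scipy.spatial.transform import Rotation as Rn
from rig import telemetry, optics, env
def q2R(q): return Rn.from_quat([q[1],q[2],q[3],q[0]]).as_matrix()
def state():
    s=telemetry.sense(); return s, q2R(s['ee_rot']), np.array(s['position'])
def wristT(s):
    T=np.eye(4); T[:3,:3]=q2R(s['ee_rot']); T[:3,3]=s['position']
    return T@optics.get_calibration('wrist')['mount']
def snap(name,fn):
    c=optics.get_calibration(name)
    s=telemetry.sense()
    T=wristT(s) if name=='wrist' else c['cam_to_world']
    im=optics.read_camera(name); cv2.imwrite(f'pics/{fn}.png',im[:,:,::-1])
    K=np.array([c['fx'],c['fy'],c['cx'],c['cy']])
    np.savez(f'pics/{fn}.npz',T=T,K=K,im=im); return im,T,K
def load(fn):
    d=np.load(f'pics/{fn}.npz'); return d['im'],d['T'],d['K']
def ray(K,T,u,v):
    d=np.array([(u-K[2])/K[0],(v-K[3])/K[1],1.]); return T[:3,3],T[:3,:3]@d
def onz(K,T,u,v,z):
    o,d=ray(K,T,u,v); return o+d*(z-o[2])/d[2]
def proj(K,T,P):
    p=(np.asarray(P)-T[:3,3])@T[:3,:3]; return np.stack([K[0]*p[...,0]/p[...,2]+K[2],K[1]*p[...,1]/p[...,2]+K[3]],-1)
def toolR(yaw,tilt):
    """tool y direction = tilted 'tilt' from straight down toward heading 'yaw' (world); z horizontal"""
    h=np.array([np.cos(yaw),np.sin(yaw),0]); y=np.sin(tilt)*h-np.cos(tilt)*np.array([0,0,1])
    z=np.array([-h[1],h[0],0]); return y,z
def zoom(fn,u0,v0,u1,v1,out,f):
    im=load(fn)[0][v0:v1,u0:u1]; cv2.imwrite(f'pics/{out}.png',cv2.resize(im,None,fx=f,fy=f,interpolation=cv2.INTER_CUBIC)[:,:,::-1])
E
python3 - <<'E'
from h import *
for n in ['scene','top']:
    im=cv2.imread(f'pics/{n}0.png')[:,:,::-1]; c=optics.get_calibration(n)
    np.savez(f'pics/{n}0.npz',im=im,T=c['cam_to_world'],K=np.array([c['fx'],c['fy'],c['cx'],c['cy']]))
zoom('scene0',130,80,430,380,'z1',2)
s,R,p=state(); print(R.round(3))
_,T,K=load('scene0')
print(onz(K,T,267,152,.245),onz(K,T,395,195,.245),onz(K,T,225,300,.05), onz(K,T,293,240,.0),onz(K,T,360,275,0))
_,T,K=load('top0')
print(onz(K,T,285,130,.245),onz(K,T,475,175,.245),onz(K,T,207,262,.05))
E
```

```text
[[-0.928 -0.     0.373]
 [-0.373  0.001 -0.928]
 [-0.    -1.    -0.002]]
[ 0.61667376 -0.12877152  0.245     ] [ 0.34706983 -0.18482639  0.245     ] [0.53393429 0.08744567 0.05      ] [ 0.58970836 -0.15198664  0.        ] [ 0.40228499 -0.17143811  0.        ]
[ 0.61683997 -0.12916379  0.245     ] [ 0.36610754 -0.38263165  0.245     ] [0.53347989 0.08661683 0.05      ]
```

View pics/z1.png

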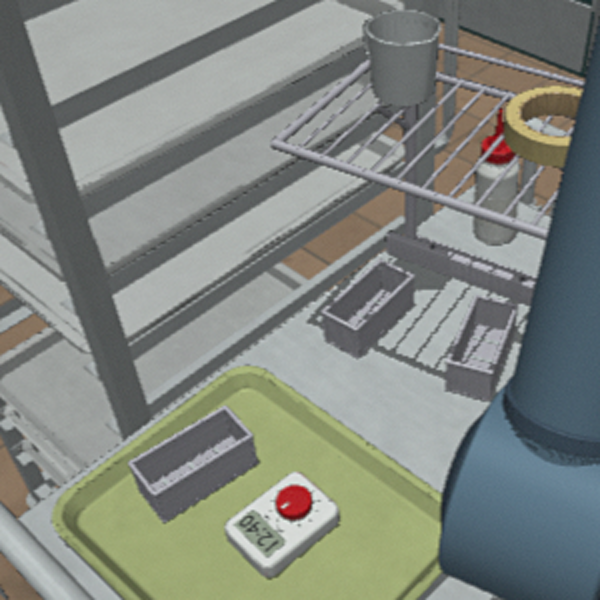

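```bash
cat >> h.py <<'E'
def TR(yaw,tilt):
    h=np.array([np.cos(yaw),np.sin(yaw),0]); Z=np.array([0,0,1.])
    y=np.sin(tilt)*h-np.cos(tilt)*Z; z=np.array([h[1],-h[0],0]); x=np.cross(y,z)
    return np.stack([x,y,z],1)
def yt(R):
    y=R[:,1]; z=R[:,2]; return np.arctan2(-R[0,2]*-1*-1*-1 if 0 else z[0],-z[1])+0, np.arctan2(y[:2]@np.array([-z[1],z[0]]),-y[2])
def plan(wps,width,ms=.06,mr=.18,start=None):
    """wps: list of (p,yaw,tilt). returns rows"""
    s,R,p=state()
    if start is None:
        yaw,tilt=yt(R)
    else: p,yaw,tilt=start; R=TR(yaw,tilt)
    p=np.array(p); rows=[]; Rc=R.copy(); pc=p.copy()
    for P,Y,Tl in wps:
        P=np.array(P)
        Y=Y if abs(Y-yaw)>np.pi+1.5 else yaw+((Y-yaw+np.pi)%(2*np.pi)-np.pi)
        n=int(max(np.ceil(np.linalg.norm(P-p)/ms),np.ceil((abs(Y-yaw)*np.cos(0)+abs(Tl-tilt))/mr),1))
        for i in range(1,n+1):
            a=i/n; Rt=TR(yaw+a*(Y-yaw),tilt+a*(Tl-tilt)); pt=p+a*(P-p)
            rv=Rn.from_matrix(Rc.T@Rt).as_rotvec().round(3); sh=(Rc.T@(pt-pc)).round(4)
            rows.append([*rv,*sh,width])
            pc=pc+Rc@sh; Rc=Rc@Rn.from_rotvec(rv).as_matrix()
        p,yaw,tilt=P,Y,Tl
    return rows
def show(rows):
    for i in range(0,len(rows),12): print('[' + ',\n'.join('['+','.join(f'{float(v):g}' for v in r)+']' for r in rows[i:i+12])+']\n')
E
python3 - <<'E'
from h import *
s,R,p=state(); print(yt(R)); print((TR(*yt(R))-R).round(3))
y0=yt(R)[0]
r=np.hypot(p[0],p[1]); a0=np.arctan2(p[1],p[0])
w=[(p+[0,0,.2],y0+.5,0)]
for k in range(1,8):
    a=a0+k*(1.35)/7; w.append(([r*np.cos(a),r*np.sin(a),.62],y0+.5+k*(4.48-.5)/7,0))
w.append(([.44,.06,.36],4.86,1.05))
rows=plan(w,.0852); print(len(rows)); show(rows)
E
```

```text
(np.float64(0.3818588785165746), np.float64(0.00019060949204191844))
[[ 0.     0.001  0.   ]
 [-0.    -0.001 -0.   ]
 [-0.    -0.     0.002]]
38
[[0.002,-0.125,-0,-0,-0.05,-0.0001,0.0852],
[-0.001,-0.125,-0,-0,-0.05,0,0.0852],
[0,-0.125,-0,-0,-0.05,0,0.0852],
[0,-0.125,-0,-0,-0.05,0,0.0852],
[0,-0.142,-0,-0.0255,-0.004,0.0109,0.0852],
[0,-0.142,-0,-0.0236,-0.004,0.0143,0.0852],
[0,-0.142,-0,-0.0214,-0.004,0.0176,0.0852],
[0,-0.143,-0.001,-0.0187,-0.004,0.0204,0.0852],
[0,-0.142,0,-0.0197,-0,0.0195,0.0852],
[0,-0.142,0,-0.0167,-0,0.022,0.0852],
[0,-0.142,0,-0.0135,-0,0.0242,0.0852],
[0,-0.142,0,-0.0098,-0.0001,0.0258,0.0852]]

[[0,-0.142,0,-0.0112,0,0.0253,0.0852],
[0,-0.142,0,-0.0075,0,0.0267,0.0852],
[0.001,-0.143,0,-0.0036,0,0.0274,0.0852],
[-0,-0.142,0,0.0003,0,0.0277,0.0852],
[-0,-0.142,0,-0.0011,0,0.0276,0.0852],
[-0,-0.142,0,0.0028,0,0.0276,0.0852],
[-0,-0.142,0,0.0067,0.0001,0.0268,0.0852],
[-0,-0.142,0,0.0104,-0,0.0256,0.0852],
[-0,-0.142,0,0.0091,-0,0.0262,0.0852],
[-0,-0.143,0,0.0127,-0,0.0245,0.0852],
[-0,-0.142,0,0.0161,0,0.0226,0.0852],
[-0,-0.142,0.001,0.0191,0,0.02,0.0852]]

[[-0,-0.142,-0,0.0181,0,0.0209,0.0852],
[-0,-0.142,-0,0.0208,-0,0.0182,0.0852],
[-0,-0.142,-0,0.0233,-0,0.0151,0.0852],
[-0,-0.142,-0,0.0251,-0,0.0116,0.0852],
[-0,-0.143,-0,0.0245,-0,0.0129,0.0852],
[-0,-0.142,-0,0.026,-0,0.0092,0.0852],
[-0,-0.142,-0,0.0272,-0,0.0055,0.0852],
[-0,-0.142,-0,0.0276,-0,0.0016,0.0852],
[-0,0,0.175,-0.0022,0.0433,0.0218,0.0852],
[-0,0.001,0.175,0.0055,0.0431,0.0217,0.0852],
[-0,0,0.175,0.0128,0.0414,0.0218,0.0852],
[-0,0,0.175,0.0199,0.0386,0.0218,0.0852]]

[[0,0.001,0.175,0.0262,0.0345,0.0218,0.0852],
[0,-0,0.175,0.0319,0.0295,0.0218,0.0852]]
```

Emit:
carry_out --pt "0 -0.125 0 0 -0.05 0 0.0852" --pt "0 -0.125 0 0 -0.05 0 0.0852" --pt "0 -0.125 0 0 -0.05 0 0.0852" --pt "0 -0.125 0 0 -0.05 0 0.0852" --pt "0 -0.142 0 -0.0255 -0.004 0.011 0.0852" --pt "0 -0.142 0 -0.0235 -0.004 0.0145 0.0852" --pt "0 -0.142 0 -0.0215 -0.004 0.0175 0.0852" --pt "0 -0.142 0 -0.0185 -0.004 0.0205 0.0852" --pt "0 -0.142 0 -0.0195 0 0.0195 0.0852" --pt "0 -0.142 0 -0.0165 0 0.022 0.0852" --pt "0 -0.142 0 -0.0135 0 0.024 0.0852" --pt "0 -0.142 0 -0.01 0 0.026 0.0852"

```text
time: 1.65
position: [0.4001, -0.4139, 0.6204]
ee_rot: [0.599, -0.599, 0.376, -0.375]
contact_force: [0.6, -0.8, -0.4]
width: 0.0849
```

Emit:
carry_out --pt "0 -0.142 0 -0.011 0 0.0255 0.0852" --pt "0 -0.142 0 -0.0075 0 0.0265 0.0852" --pt "0 -0.142 0 -0.0035 0 0.0275 0.0852" --pt "0 -0.142 0 0.0005 0 0.0275 0.0852" --pt "0 -0.142 0 -0.001 0 0.0275 0.0852" --pt "0 -0.142 0 0.003 0 0.0275 0.0852" --pt "0 -0.142 0 0.0065 0 0.027 0.0852" --pt "0 -0.142 0 0.0105 0 0.0255 0.0852" --pt "0 -0.142 0 0.009 0 0.026 0.0852" --pt "0 -0.142 0 0.0125 0 0.0245 0.0852" --pt "0 -0.142 0 0.016 0 0.0225 0.0852" --pt "0 -0.142 0 0.019 0 0.02 0.0852"

```text
time: 3.15
position: [0.5614, -0.1294, 0.6204]
ee_rot: [0.677, -0.677, -0.204, 0.204]
contact_force: [0.3, -0.3, 0.7]
width: 0.0852
```

```bash
python3 - <<'E'
from h import *
s,R,p=state(); print(s['time'],p,yt(R),s['joint_positions'].round(2))
y0=yt(R)[0]
w=[([.48,.0,.56],y0+.9,0),([.44,.06,.36],4.86-2*np.pi,1.05)]
rows=plan(w,.0852); print(len(rows)); show(rows)
E
```

```text
3.15 [ 0.56136182 -0.12935024  0.62039251] (np.float64(-2.556799702173301), np.float64(0.00044375047429814565)) [-0.34  0.49  0.84  1.92 -0.   -0.92]
14
[[-0.001,-0.15,-0,0.0006,0.0101,0.0255,0.0852],
[0,-0.15,-0,0.0044,0.01,0.025,0.0852],
[0,-0.15,-0,0.0081,0.0101,0.0242,0.0852],
[0,-0.15,-0,0.0116,0.01,0.0227,0.0852],
[0,-0.15,-0.001,0.0149,0.0101,0.0207,0.0852],
[0,-0.15,0,0.0178,0.0101,0.0182,0.0852],
[-0.002,-0.029,0.132,0.007,0.025,0.0056,0.0852],
[-0.005,-0.029,0.131,0.0104,0.0238,0.0055,0.0852],
[-0.01,-0.027,0.131,0.0136,0.0222,0.0051,0.0852],
[-0.013,-0.027,0.131,0.0165,0.0202,0.005,0.0852],
[-0.016,-0.024,0.132,0.0192,0.0178,0.0048,0.0852],
[-0.019,-0.022,0.131,0.0214,0.0151,0.0046,0.0852]]

[[-0.022,-0.019,0.131,0.0233,0.012,0.0043,0.0852],
[-0.025,-0.016,0.131,0.0248,0.0088,0.004,0.0852]]
```

Emit:
carry_out --pt "0 -0.15 0 0.0005 0.01 0.0255 0.0852" --pt "0 -0.15 0 0.0045 0.01 0.025 0.0852" --pt "0 -0.15 0 0.008 0.01 0.024 0.0852" --pt "0 -0.15 0 0.0115 0.01 0.0225 0.0852" --pt "0 -0.15 0 0.015 0.01 0.0205 0.0852" --pt "0 -0.15 0 0.018 0.01 0.018 0.0852" --pt "-0.002 -0.029 0.131 0.007 0.025 0.0055 0.0852" --pt "-0.005 -0.029 0.131 0.0105 0.024 0.0055 0.0852" --pt "-0.01 -0.027 0.131 0.0135 0.022 0.005 0.0852" --pt "-0.013 -0.027 0.131 0.0165 0.02 0.005 0.0852" --pt "-0.016 -0.024 0.131 0.019 0.018 0.005 0.0852" --pt "-0.019 -0.022 0.131 0.0215 0.015 0.0045 0.0852"

```text
time: 4.65
position: [0.4508, 0.0448, 0.4101]
ee_rot: [0.241, -0.642, -0.297, 0.665]
contact_force: [0.4, -0.7, -2.1]
width: 0.0853
```

Emit:
carry_out --pt "-0.022 -0.019 0.131 0.0235 0.012 0.0045 0.0852" --pt "-0.025 -0.016 0.131 0.025 0.009 0.004 0.0852" --pt "0 0 0 0 0 0 0.0852"

```text
time: 5.03
position: [0.4398, 0.0602, 0.358]
ee_rot: [0.134, -0.666, -0.231, 0.697]
contact_force: [0.0, 0.5, 0.5]
width: 0.0851
```

```bash
python3 - <<'E'
from h import *
s,R,p=state(); print(s['time'],p,yt(R),s['joint_positions'].round(2))
for n in ['wrist','scene','top']: snap(n,n+'1')
E
```

```text
5.025 [0.43982474 0.06021898 0.35797218] (np.float64(-1.426127243192899), np.float64(1.0472192953871788)) [ 0.26  0.27 -0.38  1.12 -1.04 -1.34]
```

View pics/wrist1.png

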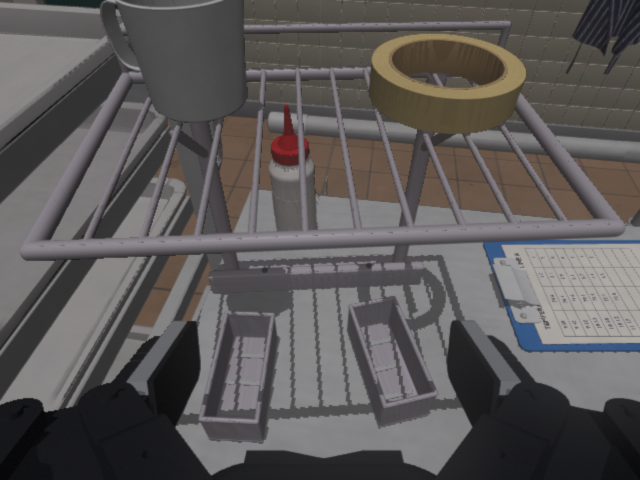

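View pics/scene1.png

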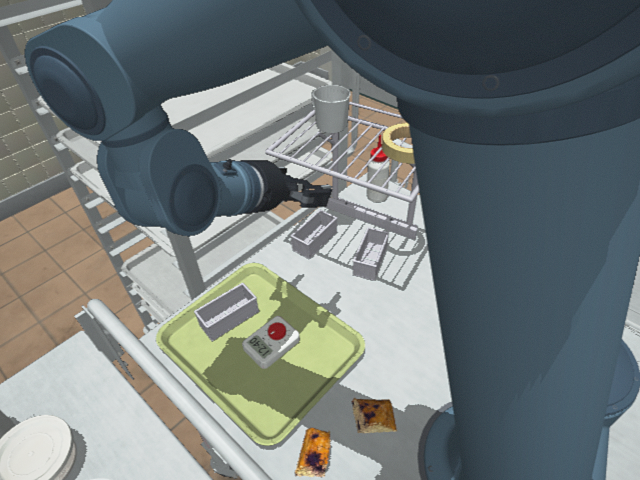

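View pics/top1.png

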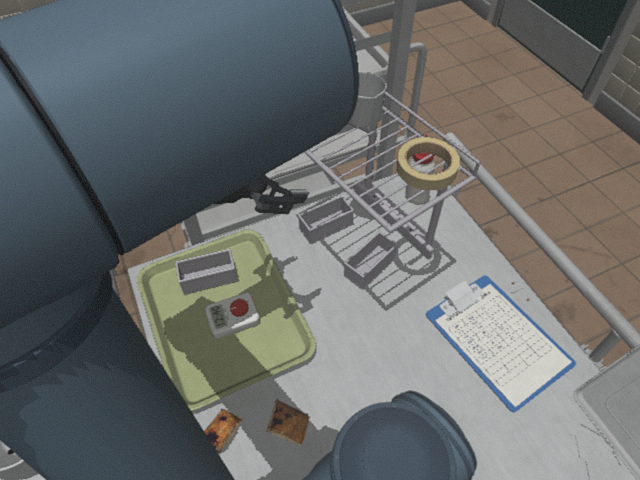

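```bash
python3 - <<'E'
from h import *
zoom('wrist1',190,240,450,450,'z2',3)
zoom('scene1',180,170,440,390,'z3',3)
E
```

```text
(no output)
```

View pics/z2.png

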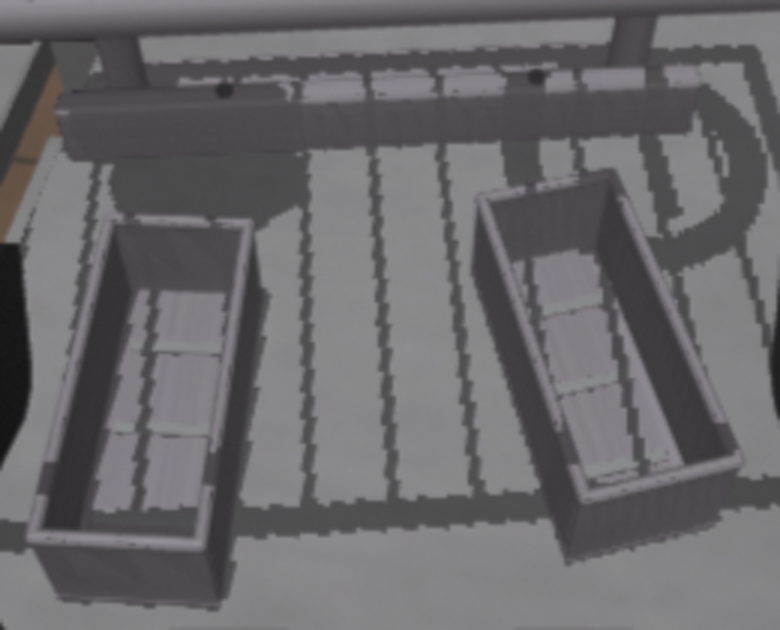

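View pics/z3.png

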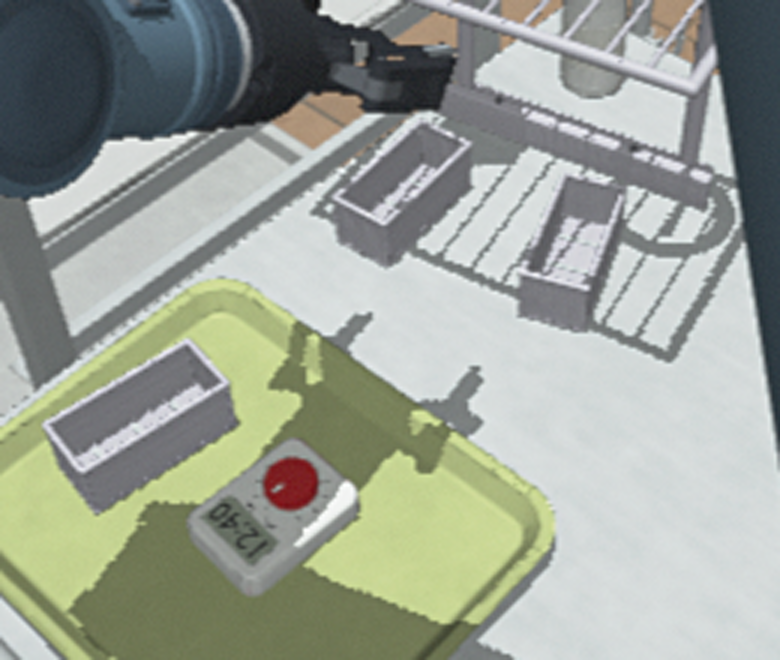

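```bash
cat >> h.py <<'E'
def fit(fn,pts,z,f=1,o=(0,0)):
    _,T,K=load(fn); P=np.array([onz(K,T,u/f+o[0],v/f+o[1],z)[:2] for u,v in pts]); return P
def tin(P):
    """4 outer corners in order around; centre, long axis angle, lens"""
    e=[np.linalg.norm(P[(i+1)%4]-P[i]) for i in range(4)]
    if e[0]+e[2]<e[1]+e[3]: d=(P[2]-P[1])+(P[3]-P[0])
    else: d=(P[1]-P[0])+(P[2]-P[3])
    return P.mean(0).round(4), round(float(np.arctan2(d[1],d[0])%np.pi),3), np.array(e).round(3)
E
python3 - <<'E'
from h import *
W=('wrist1',); o=(190,240); k=dict(f=3,o=o)
for z,pts in [(0,[(65,158),(692,132)]),(.032,[(62,108),(697,82)])]:
    P=fit('wrist1',pts,z,**k); d=P[1]-P[0]; print('rail',P,P.mean(0),np.linalg.norm(d),np.arctan2(-d[1],-d[0]))
print('B',tin(fit('wrist1',[(108,220),(255,222),(207,548),(32,540)],.048,**k)))
print('A',tin(fit('wrist1',[(478,195),(613,170),(742,460),(582,498)],.048,**k)))
k=dict(f=3,o=(180,170))
print('Cs',tin(fit('scene1',[(45,425),(187,342),(230,383),(72,470)],.051,**k)))
print('Bs',tin(fit('scene1',[(335,200),(425,122),(470,150),(380,218)],.048,**k)))
print('As',tin(fit('scene1',[(568,178),(625,190),(595,285),(520,270)],.048,**k)))
P=fit('scene1',[(444,100),(712,190)],.032,**k);d=P[1]-P[0];print('rail s',P,P.mean(0),np.linalg.norm(d),np.arctan2(-d[1],-d[0]))
# shelf front corners
P=fit('wrist1',[(30,252),(618,229)],.249);d=P[1]-P[0];print('shelf',P,np.linalg.norm(d),np.arctan2(-d[1],-d[0]))
E
```

```text
rail [[ 0.62170768 -0.28791154]
 [ 0.37574571 -0.33820149]] [ 0.49872669 -0.31305651] 0.2510505298793302 0.2016825235267786
rail [[ 0.61674097 -0.28794496]
 [ 0.379318   -0.33686409]] [ 0.49802948 -0.31240453] 0.24241028902847428 0.20319845583360505
B (array([ 0.5488, -0.1813]), 1.672, array([0.049, 0.108, 0.049, 0.107]))
A (array([ 0.4142, -0.2188]), 1.954, array([0.049, 0.108, 0.049, 0.108]))
Cs (array([0.5245, 0.0947]), 1.394, array([0.106, 0.048, 0.113, 0.042]))
Bs (array([ 0.5456, -0.1815]), 1.608, array([0.109, 0.048, 0.099, 0.039]))
As (array([ 0.4089, -0.2196]), 1.947, array([0.044, 0.1  , 0.054, 0.102]))
rail s [[ 0.59101042 -0.27821824]
 [ 0.36653549 -0.33301293]] [ 0.47877295 -0.30561558] 0.2310659092670134 0.23941957757972918
shelf [[ 0.61282909 -0.12413342]
 [ 0.31643706 -0.18579414]] 0.3027379663460639 0.2051120361060189
```

```bash
cat >> h.py <<'E'
O=np.array([.498,-.3125]); A=.202
def rk(x,y): c,s=np.cos(A),np.sin(A); return O+[c*x-s*y,s*x+c*y]
def inv(P): c,s=np.cos(A),np.sin(A); d=np.asarray(P)-O; return np.array([c*d[0]+s*d[1],-s*d[0]+c*d[1]])
def tcp(g,z,yaw,tilt,back=0): return np.r_[g,z]-(.155+back)*TR(yaw,tilt)[:,1]
E
python3 - <<'E'
from h import *
c=np.array([.5488,-.1813]);phi=1.672; u=np.array([np.cos(phi),np.sin(phi)])
print('B rack',inv(c),phi-A-np.pi/2,'A rack',inv([.4142,-.2188]),1.954-A-np.pi/2)
g=c+.028*u; yaw=phi-np.pi; t=.95
w=[(tcp(g,.033,yaw,t,.08),yaw,t),(tcp(g,.033,yaw,t),yaw,t)]
print(w)
show(plan(w,.0852,ms=.03))
E
```

```text
B rack [0.07608963 0.11834039] -0.10079632679489658 A rack [-0.06329717  0.10860754] 0.18120367320510344
[(array([0.52665879, 0.0367313 , 0.16969553]), -1.4695926535897932, 0.95), (array([ 0.5332332 , -0.02800898,  0.12316088]), -1.4695926535897932, 0.95)]
[[0.006,0.001,-0.012,0.0186,0.0158,-0.01,0.0852],
[0.004,0.002,-0.012,0.0185,0.0159,-0.0102,0.0852],
[0.004,0.003,-0.012,0.0182,0.0161,-0.0101,0.0852],
[0.005,0.003,-0.012,0.0181,0.0163,-0.0102,0.0852],
[0.004,0.003,-0.012,0.018,0.0165,-0.0101,0.0852],
[0.004,0.002,-0.013,0.0178,0.0166,-0.0102,0.0852],
[0.005,0.003,-0.012,0.0175,0.0168,-0.0103,0.0852],
[0.004,0.003,-0.012,0.0174,0.017,-0.0102,0.0852],
[-0,0,0,0,0.0267,-0,0.0852],
[-0,0,0,0,0.0266,-0,0.0852],
[-0,0,0,0,0.0267,-0,0.0852]]
```

Emit:
carry_out --pt "0.005 0.002 -0.012 0.0185 0.016 -0.01 0.0852" --pt "0.004 0.002 -0.012 0.0185 0.016 -0.01 0.0852" --pt "0.004 0.003 -0.012 0.018 0.016 -0.01 0.0852" --pt "0.005 0.003 -0.012 0.018 0.0165 -0.01 0.0852" --pt "0.004 0.003 -0.012 0.018 0.0165 -0.01 0.0852" --pt "0.004 0.002 -0.013 0.018 0.0165 -0.01 0.0852" --pt "0.005 0.003 -0.012 0.0175 0.017 -0.0105 0.0852" --pt "0.004 0.003 -0.012 0.0175 0.017 -0.0105 0.0852" --pt "0 0 0 0 0 0 0.0852"

```text
time: 6.3
position: [0.5268, 0.0353, 0.1686]
ee_rot: [0.182, -0.662, -0.249, 0.683]
contact_force: [-0.3, -0.6, -0.6]
width: 0.085
```

```bash
python3 - <<'E'
from h import *
s,R,p=state(); print(s['time'],p,yt(R),s['joint_positions'].round(2))
snap('wrist','wrist2')
zoom('wrist2',100,140,560,480,'z4',1.7)
c=np.array([.5488,-.1813]);phi=1.672; u=np.array([np.cos(phi),np.sin(phi)])
g=c+.028*u; yaw=phi-np.pi; t=.95
w=[(tcp(g,.033,yaw,t),yaw,t)]
show(plan(w,.0852,ms=.03))
E
```

```text
6.3 [0.5267821  0.03534683 0.16861418] (np.float64(-1.4703173908775162), np.float64(0.9504474005137737)) [ 0.16  0.59 -0.42  0.64 -0.95 -1.47]
[[0,-0,-0,0.0002,0.0263,-0.0001,0.0852],
[0,-0,-0.001,0.0001,0.0263,-0,0.0852],
[0,-0,-0,0.0002,0.0263,-0.0001,0.0852]]
```

View pics/z4.png

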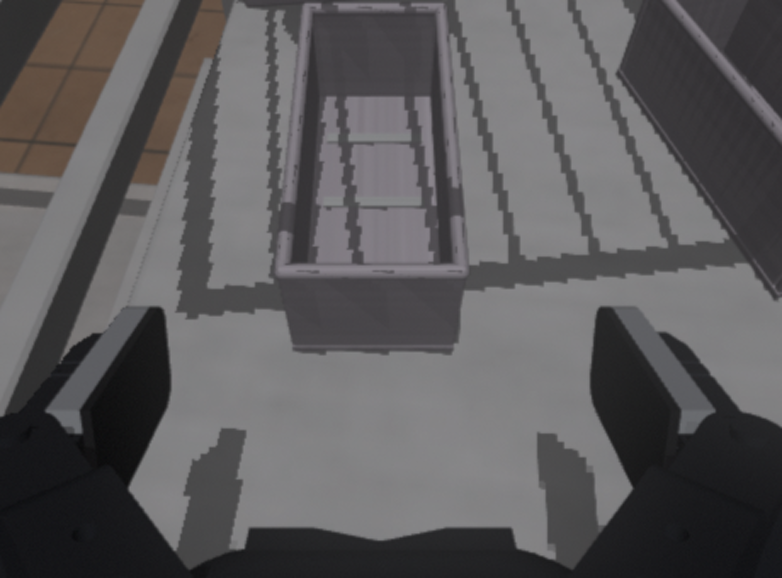

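Emit:
carry_out --pt "0 0 0 0 0.0265 0 0.0852" --pt "0 0 0 0 0.0265 0 0.0852" --pt "0 0 0 0 0.026 0 0.0852" --pt "0 0 0 0 0 0 0.07" --pt "0 0 0 0 0 0 0.055" --pt "0 0 0 0 0 0 0.04" --pt "0 0 0 0 0 0 0.04" --pt "0 0 0 0 0 0 0.04" --force 25

```text
time: 7.35
position: [0.5331, -0.0271, 0.1239]
ee_rot: [0.18, -0.662, -0.25, 0.683]
contact_force: [-0.9, 3.0, 5.6]
width: 0.0496
```

```bash
python3 - <<'E'
from h import *
s,R,p=state(); print(s['time'],p,yt(R),s['contact_force'],s['width'])
snap('wrist','wrist3')
E
```

```text
7.35 [ 0.53309618 -0.0271404   0.1238514 ] (np.float64(-1.467356274854073), np.float64(0.9529811598822903)) [-0.91102626  2.97628636  5.58244811] 0.04959648088529151
```

View pics/wrist3.png

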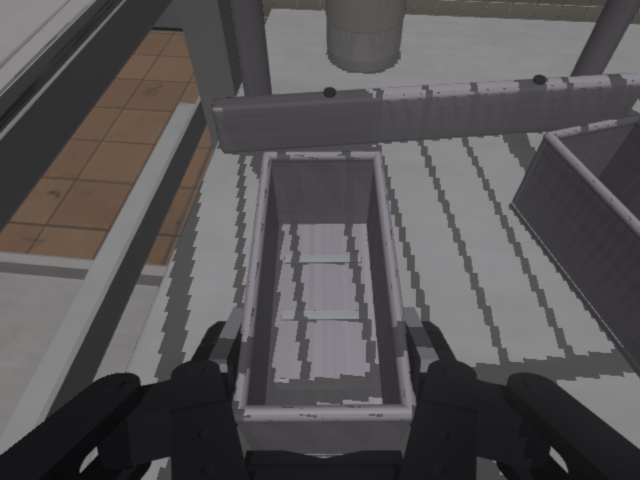

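```bash
python3 - <<'E'
from h import *
P=fit('wrist3',[(265,154),(381,154),(411,416),(236,417)],.048); c,ph,e=tin(P); print(c,ph,e)
s,R,p=state(); yaw,t=yt(R)
G=p+.155*R[:,1]; print('G',G)
u=-np.array([np.cos(yaw),np.sin(yaw)]); n=np.array([-u[1],u[0]]); d=c-G[:2]; print('offset along u',d@u,'lat',d@n, 'rack',inv(c))
P=fit('wrist3',[(221,152)],0); print('rail far bottom corner',inv(P[0]))
P=fit('wrist3',[(405,142),(600,131)],0); print([inv(q) for q in P])
P=fit('wrist3',[(218,106)],.032); print(inv(P[0]))
E
```

```text
[ 0.5487 -0.1822] 1.676 [0.049 0.107 0.047 0.107]
G [ 0.54625445 -0.15279995  0.03408823]
offset along u -0.029495417814146295 lat 0.0006035487337547733 rack [0.0758111  0.11747875]
rail far bottom corner [ 0.1255237  -0.00104262]
[array([0.01440317, 0.00086504]), array([-0.10874564,  0.00259154])]
[0.12094116 0.00042012]
```

```bash
python3 - <<'E'
from h import *
s,R,p=state(); yaw,t=yt(R); z=(p+.155*R[:,1])[2]
Y=A-np.pi/2
g=lambda x,y: tcp(rk(x,y),z,Y,t)
w=[(g(.09,.0295+.085),Y,t),(g(.09,.0295+.052),Y,t)]
show(plan(w,.04,ms=.012))
E
```

```text
[[-0.026,-0.02,-0,-0.0061,0.0086,-0.0005,0.04],
[-0.027,-0.019,-0,-0.0061,0.0086,-0.0002,0.04],
[-0.026,-0.019,-0,-0.0062,0.0086,0.0002,0.04],
[-0,-0,-0,-0.0063,0.009,0,0.04],
[-0,-0,-0,-0.0064,0.009,0,0.04],
[-0,-0,-0,-0.0064,0.0089,0,0.04]]
```

Emit:
carry_out --pt "-0.026 -0.02 0 -0.006 0.0085 -0.0005 0.04" --pt "-0.027 -0.019 0 -0.006 0.0085 0 0.04" --pt "-0.026 -0.019 0 -0.006 0.0085 0 0.04" --pt "0 0 0 -0.0065 0.009 0 0.04" --pt "0 0 0 -0.0065 0.009 0 0.04" --pt "0 0 0 -0.0065 0.009 0 0.04" --pt "0 0 0 0 0 0 0.04"

```text
time: 8.28
position: [0.5442, -0.089, 0.1233]
ee_rot: [0.146, -0.647, -0.284, 0.692]
contact_force: [-2.0, 13.9, 7.3]
width: 0.0498
```

```bash
python3 - <<'E'
from h import *
s,R,p=state(); yaw,t=yt(R); print(s['time'],p,yt(R),s['contact_force'],s['width'])
G=p+.155*R[:,1]; print(inv(G[:2]),G[2],yaw-A+np.pi/2)
snap('wrist','wrist4')
E
```

```text
8.275 [ 0.54417394 -0.08898995  0.1233099 ] (np.float64(-1.364993201408563), np.float64(0.9483023961047298)) [-1.96480915 13.90973547  7.28845104] 0.04984674063843938
[0.09050614 0.0837762 ] 0.03293513175553765 0.003803125386333539
```

View pics/wrist4.png

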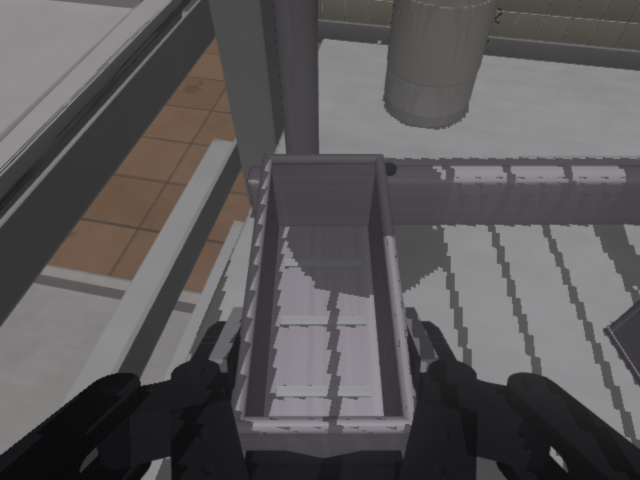

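```bash
python3 - <<'E'
from h import *
P=fit('wrist4',[(264,160),(385,158),(413,427),(238,428)],.048); c,ph,e=tin(P); print(inv(c),ph-A-np.pi/2,e)
zoom('wrist4',230,130,640,240,'z5',1.9)
P=fit('wrist4',[(445,224),(638,222)],0); print([inv(q) for q in P])
P=fit('wrist4',[(400,180),(638,181)],0.032); print([inv(q) for q in P])
P=fit('wrist4',[(249,174)],0.032); print([inv(q) for q in P])
E
```

```text
[0.08930596 0.05826736] 0.004203673205103398 [0.05  0.106 0.046 0.105]
[array([ 0.02816248, -0.00058848]), array([-0.07071734, -0.00230499])]
[array([0.05581059, 0.00109736]), array([-0.05037235,  0.00134976])]
[array([ 0.12382936, -0.00255882])]
```

View pics/z5.png

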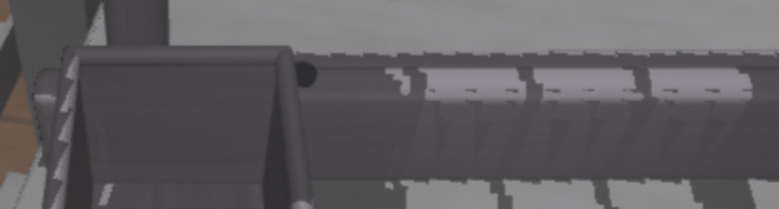

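Emit:
carry_out --pt "0 0 0 0 0 0 0.062" --pt "0 0 0 0 0 0 0.062" --pt "0 0 0 0 0 0 0.062" --pt "0 0 0 0 -0.02 0 0.062" --pt "0 0 0 0 -0.03 0 0.062" --pt "0 0 0 0 -0.04 0 0.0852" --pt "0 0 0 0 -0.03 0 0.0852"

```text
time: 9.2
position: [0.5241, 0.0051, 0.1931]
ee_rot: [0.147, -0.648, -0.282, 0.692]
contact_force: [0.1, 0.1, -0.6]
width: 0.0848
```

```bash
python3 - <<'E'
from h import *
s,R,p=state(); yaw,t=yt(R); print(s['time'],p,yt(R),s['contact_force'],s['width'])
snap('wrist','wrist5');zoom('wrist5',160,50,600,360,'z6',1.8)
E
```

```text
9.2 [0.52409962 0.0051489  0.19309217] (np.float64(-1.3706695199445733), np.float64(0.95093336672807)) [ 0.09478926  0.07736402 -0.55015273] 0.08478813326326991
```

View pics/z6.png

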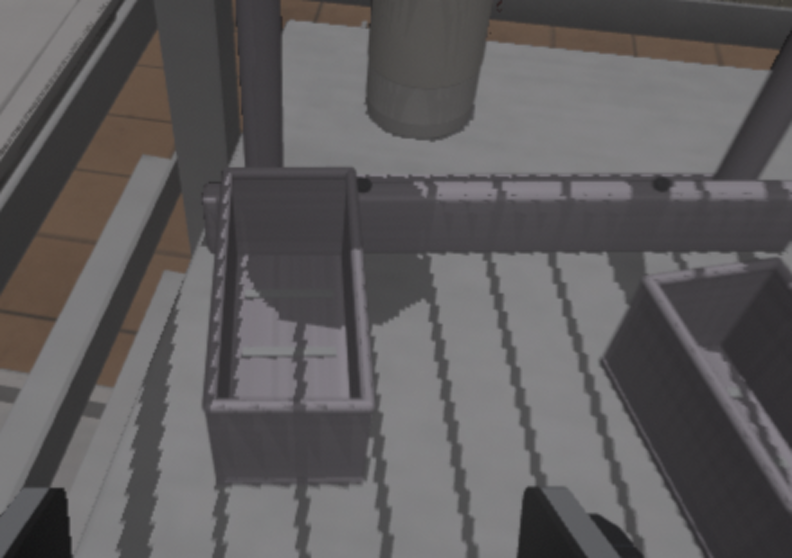

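```bash
python3 - <<'E'
from h import *
k=dict(f=1.8,o=(160,50))
P=fit('wrist5',[(226,170),(357,170),(374,409),(204,408)],.048,**k); c,ph,e=tin(P); print(inv(c),ph-A-np.pi/2,e)
P=fit('wrist5',[(218,480),(368,480)],0,**k); print('near bottom',[inv(q) for q in P])
P=fit('wrist5',[(212,252),(400,252),(787,249)],0,**k); print([inv(q) for q in P])
P=fit('wrist5',[(205,198),(400,198),(790,195)],0.032,**k); print([inv(q) for q in P])
c=np.array([.4142,-.2188]);phi=1.954; u=np.array([np.cos(phi),np.sin(phi)])
k=dict(f=3,o=(190,240))
g=c+.028*u; yaw=phi-np.pi; t=.95
w=[(tcp(g,.033,yaw,t,.08),yaw,t)]
print(w);show(plan(w,.0852,ms=.03))
E
```

```text
[0.08911237 0.05881739] -0.006796326794896501 [0.05  0.109 0.05  0.108]
near bottom [array([0.11407809, 0.11044672]), array([0.06250196, 0.11049932])]
[array([ 0.12320694, -0.00014744]), array([ 0.0419556 , -0.00010375]), array([-0.12620932, -0.00185037])]
[array([0.12317174, 0.00200624]), array([0.04567921, 0.00203606]), array([-0.11020409,  0.00029693])]
[(array([ 0.33226021, -0.01554215,  0.16969553]), -1.1875926535897932, 0.95)]
[[-0.021,-0.014,-0,0.0043,0.0002,0.0276,0.0852],
[-0.021,-0.015,-0,0.0047,-0.0004,0.0275,0.0852],
[-0.021,-0.015,-0.001,0.0052,-0.001,0.0274,0.0852],
[-0.021,-0.015,0,0.0055,-0.0016,0.0273,0.0852],
[-0.021,-0.015,0,0.0059,-0.0021,0.0271,0.0852],
[-0.021,-0.015,-0,0.0064,-0.0027,0.0271,0.0852],
[-0.021,-0.015,-0,0.0068,-0.0032,0.0268,0.0852]]
```

```bash
python3 - <<'E'
from h import *
s,R,p=state(); print(s['joint_positions'].round(2))
c=np.array([.4142,-.2188]);phi=1.954; u=np.array([np.cos(phi),np.sin(phi)])
g=c+.028*u; yaw=phi-np.pi; t=.85
w=[(tcp(g,.034,yaw,t,.075),yaw,t)]
print(w,tcp(g,.034,yaw,t));show(plan(w,.0852,ms=.03))
E
```

```text
[ 0.1   0.48 -0.54  0.41 -0.94 -1.74]
[(array([ 0.3391242 , -0.03256882,  0.18579612]), -1.1875926535897932, 0.85)] [ 0.36019163 -0.08482816  0.13629739]
[[-0.021,-0.015,-0.014,0.001,0.0009,0.0271,0.0852],
[-0.021,-0.015,-0.015,0.0013,0.0004,0.0271,0.0852],
[-0.02,-0.016,-0.014,0.0018,-0.0001,0.027,0.0852],
[-0.021,-0.016,-0.015,0.0022,-0.0007,0.0271,0.0852],
[-0.02,-0.016,-0.014,0.0026,-0.0012,0.0269,0.0852],
[-0.019,-0.017,-0.015,0.0031,-0.0017,0.0269,0.0852],
[-0.02,-0.017,-0.014,0.0036,-0.0022,0.0268,0.0852]]
```

Emit:
carry_out --pt "-0.021 -0.015 -0.014 0.001 0.001 0.027 0.0852" --pt "-0.021 -0.015 -0.014 0.0015 0.0005 0.027 0.0852" --pt "-0.02 -0.016 -0.014 0.002 0 0.027 0.0852" --pt "-0.021 -0.016 -0.014 0.002 -0.0005 0.027 0.0852"

```text
time: 9.75
position: [0.4176, -0.0187, 0.1864]
ee_rot: [0.131, -0.623, -0.333, 0.696]
contact_force: [0.6, -0.1, -0.4]
width: 0.0848
```

```bash
python3 - <<'E'
from h import *
s,R,p=state(); print(p,yt(R),s['joint_positions'].round(3))
c=np.array([.4142,-.2188]);phi=1.954; u=np.array([np.cos(phi),np.sin(phi)])
g=c+.028*u; yaw=phi-np.pi; t=.85
w=[(tcp(g,.034,yaw,t,.075),yaw,t)]
show(plan(w,.0852,ms=.03))
E
```

```text
[ 0.41763598 -0.01870444  0.18641869] (np.float64(-1.2664496856825296), np.float64(0.894378426522161)) [ 0.052  0.292 -0.913  0.066 -0.856 -1.962]
[[-0.021,-0.015,-0.015,0.0023,-0.0025,0.0264,0.0852],
[-0.021,-0.017,-0.015,0.0028,-0.003,0.0262,0.0852],
[-0.019,-0.017,-0.014,0.0033,-0.0036,0.0261,0.0852]]
```

```bash
cat > fk.py <<'E'
import numpy as np
from scipy.optimize import least_squares
from scipy.spatial.transform import Rotation as Rn
J=np.array([[-1.2993,.3781,.0796,1.2744,0,1.4605],[-.34,.49,.84,1.92,0,-.92],[.26,.27,-.38,1.12,-1.04,-1.34],[.16,.59,-.42,.64,-.95,-1.47],[.1,.48,-.54,.41,-.94,-1.74],[.052,.292,-.913,.066,-.856,-1.962]])
P=np.array([[.2142,-.5333,.4038],[.5614,-.1294,.6204],[.4398,.0602,.3580],[.5268,.0353,.1686],[.5241,.0051,.1931],[.4176,-.0187,.1864]])
def Ry(a): return Rn.from_rotvec([0,a,0]).as_matrix()
def Rz(a): return Rn.from_rotvec([0,0,a]).as_matrix()
def fk(q,x):
    h,L1,L2,lat,d4,Lt=x
    R=Rz(q[0]); p=np.array([0,0,h])
    R1=R@Ry(q[1]); p=p+R1@[0,0,L1]
    R2=R@Ry(q[1]-q[2]); p=p+R2@[L2,0,0]
    R3=R@Ry(q[1]-q[2]+q[3])          # x axis = tool direction at j5=0, z axis = j5 axis
    p=p+R3@[0,lat,d4]
    R5=R3@Rz(q[4]); p=p+R5@[Lt,0,0]
    # tool: y=R5 x ; at j6=0?
    R6=R5@Rn.from_rotvec([q[5],0,0]).as_matrix()
    return p,R6
def res(x): return np.concatenate([fk(j,x)[0]-p for j,p in zip(J,P)])
best=least_squares(res,[.2,.4,.4,.06,0.1,.1]); X=best.x
if __name__=='__main__':
    print(X.round(4),best.cost, res(X).reshape(-1,3).round(4))
E
python3 fk.py
```

```text
[0.1435 0.5292 0.3803 0.0659 0.0298 0.1416] 0.006772095854021467 [[ 0.0071 -0.0158 -0.022 ]
 [ 0.0604 -0.0206 -0.0212]
 [ 0.0181  0.0035 -0.0108]
 [-0.0057 -0.0011  0.0081]
 [-0.0371 -0.0049  0.0172]
 [-0.0717 -0.0044  0.0288]]
```

```bash
sed -i 's/h,L1,L2,lat,d4,Lt=x/h,L1,L2,lat,d4,Lt,L2z,r0=x/; s/p=np.array(\[0,0,h\])/p=R@np.array([r0,0,h])/; s/\[L2,0,0\]/[L2,0,L2z]/; s/\[.2,.4,.4,.06,0.1,.1\]/[.2,.4,.4,.06,0.1,.1,.1,0.]/' fk.py; python3 fk.py
```

```text
[0.1233 0.4885 0.3725 0.0679 0.0085 0.1452 0.0821 0.0016] 0.0011975933006788718 [[ 0.0042  0.0021 -0.0029]
 [-0.009   0.006  -0.0065]
 [ 0.031   0.0057  0.0022]
 [ 0.0171  0.0016  0.0039]
 [-0.0092 -0.0031  0.0054]
 [-0.0276 -0.0029 -0.0022]]
```

```bash
python3 - <<'E'
from fk import *
yt=[(.3818,0),(-2.5568,0),(-1.4261,1.0472),(-1.4703,.95045),(-1.3707,.9509),(-1.26645,.8944)]
for j,(y,t) in zip(J,yt):
    a=np.array([np.sin(t)*np.cos(y),np.sin(t)*np.sin(y),-np.cos(t)])
    h=np.array([np.cos(y),np.sin(y),0]); z=np.array([h[1],-h[0],0]); x=np.cross(a,z)
    R=fk(j,X)[1]; print(a.round(3),R[:,0].round(3),'| x',x.round(3),R[:,1].round(3),R[:,2].round(3))
E
```

```text
[ 0.  0. -1.] [-0.001  0.002 -1.   ] | x [-0.928 -0.373 -0.   ] [ 0.373 -0.928 -0.002] [-0.928 -0.373 -0.   ]
[-0. -0. -1.] [ 0.001 -0.    -1.   ] | x [ 0.834  0.552 -0.   ] [-0.548  0.836 -0.001] [0.836 0.548 0.   ]
[ 0.125 -0.857 -0.5  ] [ 0.125 -0.859 -0.496] | x [-0.072  0.495 -0.866] [-0.99  -0.143 -0.001] [-0.071  0.491 -0.868]
[ 0.082 -0.81  -0.581] [ 0.084 -0.81  -0.58 ] | x [-0.058  0.578 -0.814] [-0.995 -0.101 -0.003] [-0.056  0.577 -0.815]
[ 0.162 -0.798 -0.581] [ 0.163 -0.795 -0.584] | x [-0.115  0.569 -0.814] [-0.98  -0.198 -0.004] [-0.113  0.573 -0.812]
[ 0.234 -0.744 -0.626] [ 0.233 -0.744 -0.626] | x [-0.188  0.597 -0.78 ] [-0.954 -0.3    0.002] [-0.189  0.597 -0.78 ]
```

```bash
sed -i 's/L2z,r0=x/L2z,r0,d4x=x/; s/R3@\[0,lat,d4\]/R3@[d4x,lat,d4]/; s/.1,0.\])/.1,0.,0.1])/' fk.py; python3 fk.py
```

```text
[ 0.259   0.4996  0.3838  0.0638  0.0038  0.1377  0.0711 -0.0036  0.1392] 8.402286130771805e-06 [[ 0.0006 -0.0005 -0.0024]
 [-0.0011 -0.0011  0.0008]
 [ 0.0001  0.      0.0012]
 [-0.0007  0.0008 -0.0007]
 [ 0.0013  0.      0.0014]
 [-0.0008  0.0002 -0.0002]]
```

```bash
cat >> fk.py <<'E'
LO=np.array([-2.72,-.84,-1.02,-1.77,-1.37,-3.14]);HI=np.array([2.72,1.66,1.22,2.12,1.28,3.14])
def ik(p,R,q0=(.1,.3,-.7,.3,-.9,-1.9),extra=0.02):
    def f(q):
        pp,R6=fk(q,X); Rt=np.stack([R6[:,2],R6[:,0],R6[:,1]],1)
        return np.r_[(pp-p)*10,(Rt-R).ravel()]
    s=least_squares(f,np.clip(q0,LO+.03,HI-.03),bounds=(LO+extra,HI-extra))
    return s.x,np.linalg.norm((fk(s.x,X)[0]-p)),s.cost
E
python3 - <<'E'
from h import *; from fk import ik
c=np.array([.4142,-.2188]);phi=1.954; u=np.array([np.cos(phi),np.sin(phi)])
for t in (.7,.8,.95,1.1,1.25):
  for nm,G,yaw,b in [('Agr',c+.028*u,phi-np.pi,0),('Apre',c+.028*u,phi-np.pi,.06),('near',rk(-.09,.085),A-np.pi/2,0),('nearpre',rk(-.09,.085),A-np.pi/2,.06),('near in',rk(-.09,.06),A-np.pi/2,0)]:
    q,e,k=ik(tcp(G,.034,yaw,t,b),TR(yaw,t)); print(t,nm,q.round(2),round(e,4),round(k,5))
E
```

```text
0.7 Agr [-0.23  0.26 -1.    0.02 -0.58 -2.23] 0.0094 0.02182
0.7 Apre [-0.13  0.11 -1.    0.17 -0.61 -2.15] 0.0063 0.00938
0.7 near [-0.35  0.28 -1.   -0.07 -0.59 -2.21] 0.0036 0.00325
0.7 nearpre [-0.25  0.14 -1.    0.08 -0.62 -2.14] 0.0003 2e-05
0.7 near in [-0.41  0.29 -1.   -0.13 -0.56 -2.28] 0.0027 0.00192
0.8 Agr [-0.16  0.31 -1.    0.   -0.7  -2.14] 0.0127 0.0422
0.8 Apre [-0.05  0.18 -1.    0.16 -0.73 -2.04] 0.0098 0.02376
0.8 near [-0.29  0.33 -1.   -0.09 -0.7  -2.14] 0.0068 0.01223
0.8 nearpre [-0.18  0.21 -1.    0.07 -0.74 -2.05] 0.0036 0.00333
0.8 near in [-0.35  0.34 -1.   -0.15 -0.68 -2.22] 0.0065 0.01111
0.95 Agr [-0.07  0.41 -1.   -0.03 -0.89 -1.99] 0.0159 0.07132
0.95 Apre [ 0.07  0.31 -1.    0.15 -0.92 -1.85] 0.0127 0.0428
0.95 near [-0.2   0.43 -1.   -0.13 -0.88 -2.03] 0.01 0.02881
0.95 nearpre [-0.07  0.32 -1.    0.04 -0.92 -1.9 ] 0.0065 0.01188
0.95 near in [-0.27  0.43 -1.   -0.19 -0.85 -2.11] 0.0104 0.03147
1.1 Agr [ 0.01  0.53 -1.   -0.08 -1.07 -1.85] 0.0168 0.0887
1.1 Apre [ 0.16  0.46 -1.    0.12 -1.11 -1.67] 0.0127 0.04776
1.1 near [-0.13  0.54 -1.   -0.19 -1.06 -1.92] 0.0114 0.04154
1.1 nearpre [ 0.01  0.46 -1.   -0.01 -1.09 -1.76] 0.0072 0.01607
1.1 near in [-0.2   0.54 -1.   -0.26 -1.03 -2.01] 0.0125 0.05038
1.25 Agr [ 0.07  0.66 -1.   -0.15 -1.25 -1.73] 0.0162 0.09156
1.25 Apre [ 0.23  0.61 -1.    0.06 -1.27 -1.52] 0.0109 0.03856
1.25 near [-0.08  0.66 -1.   -0.28 -1.23 -1.84] 0.0115 0.04751
1.25 nearpre [ 0.07  0.6  -1.   -0.08 -1.25 -1.66] 0.0064 0.01394
1.25 near in [-0.14  0.66 -1.   -0.35 -1.2  -1.93] 0.0131 0.06299
```

```bash
python3 - <<'E'
from h import *; from fk import ik
c=np.array([.4142,-.2188]);phi=1.954; u=np.array([np.cos(phi),np.sin(phi)]); n=np.array([u[1],-u[0]])
print(n)
for t in (.65,.7,.75,.8,.95):
  for nm,G,yaw,b in [('Agr',c+.028*u+.0235*n,phi-np.pi,0),('Apre',c+.028*u+.0235*n,phi-np.pi,.06),('near',rk(-.0665,.083),A-np.pi/2,0),('nearC',rk(-.09,.083),A-np.pi/2,0),('nearC .02',rk(-.09,.083),A-np.pi/2+.05,0),('nearpre',rk(-.0665,.083),A-np.pi/2,.06)]:
    q,e,k=ik(tcp(G,.036,yaw,t,b),TR(yaw,t),extra=.01); print(t,nm,q.round(2),round(e,4),round(k,5))
E
```

```text
[0.92747156 0.3738937 ]
0.65 Agr [-0.23  0.25 -1.01 -0.07 -0.52 -2.28] 0.0021 0.00113
0.65 Apre [-0.15  0.11 -0.99  0.1  -0.55 -2.2 ] 0.0 0.0
0.65 near [-0.35  0.29 -0.96 -0.06 -0.54 -2.23] 0.0 0.0
0.65 nearC [-0.38  0.26 -1.01 -0.08 -0.53 -2.26] 0.0007 0.00012
0.65 nearC .02 [-0.39  0.25 -1.01 -0.07 -0.51 -2.31] 0.003 0.00223
0.65 nearpre [-0.27  0.16 -0.92  0.16 -0.57 -2.14] 0.0 0.0
0.7 Agr [-0.2   0.27 -1.01 -0.07 -0.58 -2.24] 0.0042 0.0044
0.7 Apre [-0.11  0.13 -1.01  0.07 -0.61 -2.17] 0.001 0.00026
0.7 near [-0.32  0.3  -0.99 -0.12 -0.59 -2.22] 0.0 0.0
0.7 nearC [-0.35  0.28 -1.01 -0.09 -0.59 -2.23] 0.0027 0.00181
0.7 nearC .02 [-0.36  0.27 -1.01 -0.07 -0.57 -2.27] 0.0051 0.00668
0.7 nearpre [-0.23  0.18 -0.94  0.11 -0.62 -2.12] 0.0 0.0
0.75 Agr [-0.17  0.3  -1.01 -0.08 -0.63 -2.21] 0.006 0.00932
0.75 Apre [-0.07  0.16 -1.01  0.07 -0.67 -2.12] 0.003 0.00219
0.75 near [-0.3   0.32 -1.01 -0.18 -0.64 -2.21] 0.0002 1e-05
0.75 nearC [-0.32  0.3  -1.01 -0.1  -0.64 -2.19] 0.0044 0.00511
0.75 nearC .02 [-0.33  0.29 -1.01 -0.08 -0.62 -2.23] 0.0071 0.01292
0.75 nearpre [-0.2   0.2  -0.97  0.06 -0.68 -2.1 ] 0.0 0.0
0.8 Agr [-0.14  0.32 -1.01 -0.09 -0.69 -2.17] 0.0076 0.01537
0.8 Apre [-0.03  0.19 -1.01  0.07 -0.73 -2.08] 0.0046 0.00543
0.8 near [-0.27  0.35 -1.01 -0.19 -0.7  -2.18] 0.0018 0.00085
0.8 nearC [-0.29  0.33 -1.01 -0.11 -0.7  -2.16] 0.006 0.00954
0.8 nearC .02 [-0.3   0.32 -1.01 -0.09 -0.68 -2.2 ] 0.0088 0.0204
0.8 nearpre [-0.17  0.22 -0.99  0.   -0.73 -2.08] 0.0 0.0
0.95 Agr [-0.05  0.42 -1.01 -0.13 -0.87 -2.05] 0.0111 0.03562
0.95 Apre [ 0.08  0.31 -1.01  0.04 -0.91 -1.92] 0.0079 0.01715
0.95 near [-0.19  0.44 -1.01 -0.25 -0.87 -2.1 ] 0.0054 0.00859
0.95 nearC [-0.21  0.42 -1.01 -0.15 -0.88 -2.05] 0.0094 0.02545
0.95 nearC .02 [-0.21  0.41 -1.01 -0.13 -0.86 -2.08] 0.0126 0.04509
0.95 nearpre [-0.07  0.33 -1.01 -0.08 -0.9  -1.98] 0.0021 0.00133
```

```bash
python3 - <<'E'
from h import *; from fk import ik
c=np.array([.4142,-.2188]);phi=1.954; u=np.array([np.cos(phi),np.sin(phi)]); n=np.array([u[1],-u[0]])
for t in (.4,.5,.6):
  for nm,G,yaw,b in [('Acen',c+.025*u,phi-np.pi,0),('Awall',c+.025*u+.0235*n,phi-np.pi,0),('Awpre',c+.025*u+.0235*n,phi-np.pi,.06),('squared wall',rk(-.0665,.12),A-np.pi/2,0),('sq cen',rk(-.09,.12),A-np.pi/2,0),('sq cen-.05',rk(-.09,.12),A-np.pi/2-.05,0)]:
    q,e,k=ik(tcp(G,.034,yaw,t,b),TR(yaw,t),extra=.01); print(t,nm,inv(G).round(3),q.round(2),round(e,4),round(k,5))
E
```

```text
0.4 Acen [-0.068  0.133] [-0.42  0.19 -0.93  0.16 -0.28 -2.41] 0.0 0.0
0.4 Awall [-0.045  0.137] [-0.37  0.22 -0.88  0.19 -0.29 -2.37] 0.0 0.0
0.4 Awpre [-0.045  0.137] [-0.33  0.1  -0.83  0.38 -0.3  -2.32] 0.0 0.0
0.4 squared wall [-0.067  0.12 ] [-0.41  0.24 -0.85  0.25 -0.33 -2.22] 0.0 0.0
0.4 sq cen [-0.09  0.12] [-0.44  0.2  -0.9   0.22 -0.32 -2.26] 0.0 0.0
0.4 sq cen-.05 [-0.09  0.12] [-0.43  0.21 -0.88  0.25 -0.33 -2.19] 0.0 0.0
0.5 Acen [-0.068  0.133] [-0.36  0.19 -1.    0.03 -0.36 -2.38] 0.0 0.0
0.5 Awall [-0.045  0.137] [-0.32  0.22 -0.94  0.06 -0.37 -2.34] 0.0 0.0
0.5 Awpre [-0.045  0.137] [-0.26  0.09 -0.9   0.27 -0.39 -2.28] 0.0 0.0
0.5 squared wall [-0.067  0.12 ] [-0.35  0.24 -0.9   0.15 -0.42 -2.18] 0.0 0.0
0.5 sq cen [-0.09  0.12] [-0.38  0.21 -0.96  0.11 -0.41 -2.22] 0.0 0.0
0.5 sq cen-.05 [-0.09  0.12] [-0.37  0.22 -0.93  0.15 -0.43 -2.15] 0.0 0.0
0.6 Acen [-0.068  0.133] [-0.3   0.22 -1.01 -0.   -0.46 -2.32] 0.0041 0.00408
0.6 Awall [-0.045  0.137] [-0.27  0.24 -1.01 -0.07 -0.47 -2.32] 0.0 0.0
0.6 Awpre [-0.045  0.137] [-0.19  0.1  -0.97  0.15 -0.49 -2.23] 0.0 0.0
0.6 squared wall [-0.067  0.12 ] [-0.29  0.26 -0.95  0.04 -0.52 -2.15] 0.0 0.0
0.6 sq cen [-0.09  0.12] [-0.32  0.23 -1.01  0.   -0.51 -2.18] 0.0 0.0
0.6 sq cen-.05 [-0.09  0.12] [-0.31  0.24 -0.98  0.05 -0.53 -2.12] 0.0 0.0
```

```bash
cat >> fk.py <<'E'
def pts(q,x=X):
    h,L1,L2,lat,d4,Lt,L2z,r0,d4x=x
    R=Rz(q[0]); p=R@np.array([r0,0,h]); out=[p]
    p=p+R@Ry(q[1])@[0,0,L1]; out.append(p)
    R2=R@Ry(q[1]-q[2]); out.append(p+R2@[0,0,L2z]); p=p+R2@[L2,0,L2z]; out.append(p)
    R3=R@Ry(q[1]-q[2]+q[3]); out.append(p+R3@[0,lat,0]); p=p+R3@[d4x,lat,d4]; out.append(p)
    out.append(fk(q,x)[0]); return np.array(out)  # shoulder, elbow, elbow', j4, j4+lat, j5, tcp
E
python3 - <<'E'
from h import *; from fk import *
c=np.array([.4142,-.2188]);phi=1.954; u=np.array([np.cos(phi),np.sin(phi)])
def rep(nm,G,z,yaw,t,b=0):
    q,e,k=ik(tcp(G,z,yaw,t,b),TR(yaw,t),extra=.01); print(nm,q.round(2),round(e,4)); 
    for P in pts(q)[2:]: print('   ',(np.r_[inv(P[:2]),P[2]]*1000).round())
rep('A grip',c+.03*u,.034,phi-np.pi,.45)
rep('A pre',c+.03*u,.034,phi-np.pi,.45,.06)
rep('sq',rk(-.09,.135),.034,A-np.pi/2,.45)
rep('push end',rk(-.09,.11+.018*np.sin(.5)),.041,A-np.pi/2,.5)
rep('push end .55',rk(-.09,.11+.018*np.sin(.55)),.041,A-np.pi/2,.55)
rep('B end',rk(.09,.085),.034,A-np.pi/2,.95)
E
```

```text
A grip [-0.38  0.18 -0.97  0.1  -0.32 -2.39] 0.0
    [-297.  322.  779.]
    [-167.  236.  428.]
    [-131.  290.  428.]
    [-92. 263. 298.]
    [-81. 204. 174.]
A pre [-0.32  0.05 -0.92  0.3  -0.34 -2.33] 0.0
    [-357.  366.  798.]
    [-168.  257.  483.]
    [-136.  312.  483.]
    [-96. 289. 352.]
    [-86. 230. 228.]
sq [-0.38  0.19 -0.94  0.18 -0.37 -2.2 ] 0.0
    [-293.  320.  779.]
    [-158.  231.  431.]
    [-123.  284.  431.]
    [-90. 262. 298.]
    [-90. 202. 174.]
push end [-0.39  0.19 -0.95  0.14 -0.41 -2.22] 0.0
    [-295.  319.  779.]
    [-162.  230.  430.]
    [-127.  283.  430.]
    [-90. 259. 298.]
    [-90. 193. 177.]
push end .55 [-0.36  0.2  -0.98  0.08 -0.46 -2.2 ] 0.0
    [-289.  321.  776.]
    [-163.  243.  422.]
    [-130.  297.  422.]
    [-90. 272. 291.]
    [-90. 200. 173.]
B end [-0.08  0.59 -0.66 -0.05 -0.9  -2.03] 0.0
    [-97. 311. 697.]
    [ 20. 277. 333.]
    [ 38. 338. 333.]
    [ 90. 323. 204.]
    [ 90. 211. 124.]
```

```bash
python3 - <<'E'
from h import *
c=np.array([.4142,-.2188]);phi=1.954; u=np.array([np.cos(phi),np.sin(phi)])
yaw=phi-np.pi;t=.45;g=c+.03*u
s,R,p=state(); print(inv(p[:2]))
show(plan([(tcp(g,.034,yaw,t,.06),yaw,t)],.0852,ms=.03,mr=.08))
E
```

```text
[-0.01978608  0.30394525]
[[-0.01,-0.006,-0.063,-0.0105,0.0038,0.0104,0.0852],
[-0.008,-0.008,-0.064,-0.0107,0.003,0.0106,0.0852],
[-0.007,-0.008,-0.063,-0.0108,0.0022,0.0106,0.0852],
[-0.007,-0.009,-0.064,-0.0108,0.0014,0.0107,0.0852],
[-0.007,-0.009,-0.063,-0.0108,0.0007,0.0109,0.0852],
[-0.006,-0.01,-0.064,-0.0107,-0,0.0109,0.0852],
[-0.005,-0.01,-0.063,-0.0105,-0.0008,0.0111,0.0852]]
```

Emit:
carry_out --pt "-0.01 -0.006 -0.063 -0.0105 0.004 0.0105 0.0852" --pt "-0.008 -0.008 -0.064 -0.0105 0.003 0.0105 0.0852" --pt "-0.007 -0.008 -0.063 -0.011 0.002 0.0105 0.0852" --pt "-0.007 -0.009 -0.064 -0.011 0.0015 0.0105 0.0852" --pt "-0.007 -0.009 -0.063 -0.011 0.0005 0.011 0.0852" --pt "-0.006 -0.01 -0.064 -0.0105 0 0.011 0.0852" --pt "-0.005 -0.01 -0.063 -0.0105 -0.001 0.011 0.0852" --pt "0 0 0 0 0 0 0.0852"

```text
time: 10.75
position: [0.369, -0.1048, 0.2286]
ee_rot: [0.255, -0.518, -0.482, 0.659]
contact_force: [1.6, -0.1, -0.9]
width: 0.0851
```

```bash
python3 - <<'E'
from h import *
s,R,p=state(); print(s['time'],p,yt(R),s['joint_positions'].round(2))
snap('wrist','wrist6')
c=np.array([.4142,-.2188]);phi=1.954; u=np.array([np.cos(phi),np.sin(phi)])
yaw=phi-np.pi;t=.45;g=c+.03*u
show(plan([(tcp(g,.034,yaw,t),yaw,t)],.0852,ms=.02,mr=.08))
E
```

```text
10.75 [ 0.3690318  -0.10478408  0.22864403] (np.float64(-1.190876707452622), np.float64(0.4522738592932531)) [-0.32  0.05 -0.91  0.3  -0.34 -2.33]
[[0.001,-0.001,-0.001,0.0002,0.0151,0.0002,0.0852],
[-0.001,-0,-0,0.0002,0.0151,0.0003,0.0852],
[0,-0.001,-0.001,0.0002,0.0151,0.0002,0.0852],
[-0,-0,-0,0.0001,0.0151,0.0003,0.0852]]
```

View pics/wrist6.png

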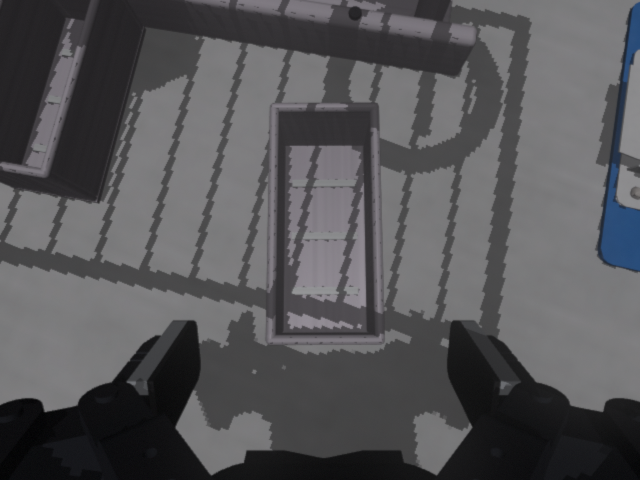

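Emit:
carry_out --pt "0 0 0 0 0.015 0 0.0852" --pt "0 0 0 0 0.015 0 0.0852" --pt "0 0 0 0 0.015 0 0.0852" --pt "0 0 0 0 0.0145 0 0.0852" --pt "0 0 0 0 0 0 0.07" --pt "0 0 0 0 0 0 0.055" --pt "0 0 0 0 0 0 0.04" --pt "0 0 0 0 0 0 0.04" --pt "0 0 0 0 0 0 0.04" --force 25

```text
time: 11.92
position: [0.3788, -0.1274, 0.175]
ee_rot: [0.254, -0.517, -0.483, 0.659]
contact_force: [-0.9, 3.8, 5.9]
width: 0.0497
```

```bash
python3 - <<'E'
from h import *
P=fit('wrist6',[(271,103),(380,103),(385,344),(265,344)],.048); c,ph,e=tin(P); print(c,ph,e,inv(c))
P=fit('wrist6',[(460,76)],0); print('rail near bottom corner',inv(P[0]))
P=fit('wrist6',[(474,42)],.032); print('rail near top corner',inv(P[0]))
s,R,p=state(); yaw,t=yt(R); print(s['time'],p,yt(R),s['contact_force'],s['width'],s['joint_positions'].round(3))
G=p+.155*R[:,1]; z=G[2]; u=-np.array([np.cos(yaw),np.sin(yaw)]); d=(c-G[:2])@u; print(inv(G[:2]),z,'off',d)
Y=A-np.pi/2
w=[(tcp(rk(-.09,.105-d),z,Y,t),Y,t)]
show(plan(w,.04,ms=.01,mr=.04))
E
```

```text
[ 0.4133 -0.2195] 1.948 [0.051 0.109 0.051 0.11 ] [-0.06431932  0.10810234]
rail near bottom corner [-0.12571418 -0.00171593]
rail near top corner [-0.12295189 -0.00098198]
11.925 [ 0.37876609 -0.12740888  0.17497921] (np.float64(-1.187233817707202), np.float64(0.45072115959982073)) [-0.88447084  3.81153872  5.88826694] 0.04966026479680186 [-0.374  0.182 -0.965  0.102 -0.321 -2.381]
[-0.06737077  0.13885966] 0.03545861406564316 off -0.03080274541015465
[[0.017,0.032,0,-0,0,0.0021,0.04],
[0.015,0.033,-0,-0.0001,0,0.0021,0.04],
[0.016,0.033,0,-0.0001,0.0001,0.0021,0.04],
[0.016,0.032,0,-0.0002,0.0001,0.0021,0.04],
[0.016,0.033,0,-0.0003,0.0001,0.0021,0.04]]
```

Emit:
carry_out --pt "0.016 0.033 0 0 0 0.002 0.04" --pt "0.016 0.033 0 0 0 0.002 0.04" --pt "0.016 0.033 0 0 0 0.002 0.04" --pt "0.016 0.033 0 0 0 0.002 0.04" --pt "0.016 0.033 0 0 0 0.0025 0.04" --pt "0 0 0 0 0 0 0.04"

```text
time: 12.68
position: [0.3688, -0.1312, 0.1749]
ee_rot: [0.314, -0.559, -0.433, 0.634]
contact_force: [-1.5, -0.2, 3.3]
width: 0.0497
```

```bash
python3 - <<'E'
from h import *
s,R,p=state(); yaw,t=yt(R); print(s['time'],p,yt(R),s['contact_force'],s['width'],s['joint_positions'].round(3))
G=p+.155*R[:,1]; print(inv(G[:2]),G[2],yaw-A+np.pi/2)
snap('wrist','wrist7')
E
```

```text
12.675 [ 0.36877645 -0.13115083  0.17491131] (np.float64(-1.372376153948236), np.float64(0.45191814716396334)) [-1.51087506 -0.2282857   3.33646664] 0.04972391126993305 [-0.375  0.191 -0.941  0.181 -0.376 -2.193]
[-0.09050315  0.1359012 ] 0.03547159373046105 -0.0035798271533393766
```

View pics/wrist7.png

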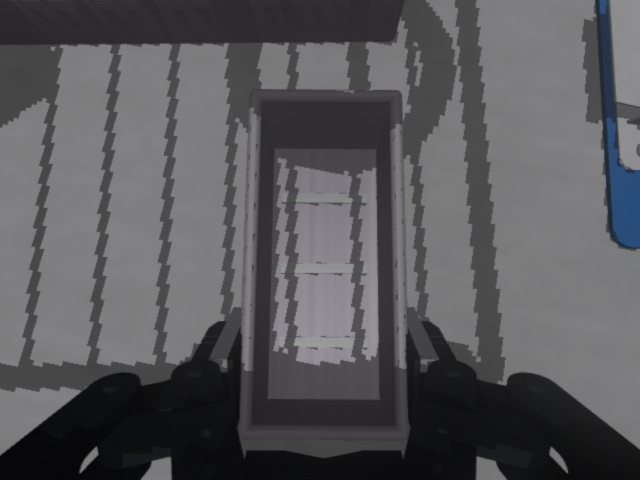

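```bash
python3 - <<'E'
from h import *; from fk import ik
s,R,p=state(); yaw,t=yt(R); Y=A-np.pi/2
def tip(y,z,t,x=-.09): return np.r_[rk(x,y),z]-.173*TR(Y,t)[:,1]
w=[(p-.1*R[:,1],yaw,t),(tip(.195,.08,.5),Y,.5),(tip(.195,.023,.5),Y,.5),(tip(.135,.023,.5),Y,.5)]
for P,a,b in w: print(inv(P[:2]),P[2],ik(P,TR(a,b),extra=.01))
r=plan(w,.03,ms=.03); show(r)
E
```

```text
[-0.09004271  0.24729382] 0.2648603794550777 (array([-0.26764371,  0.00360917, -0.82418555,  0.5280001 , -0.400769  ,
       -2.08110109]), np.float64(1.8965388343483606e-11), np.float64(5.693085375946935e-20))
[-0.09        0.27794062] 0.2318217832070345 (array([-0.16952776,  0.05031854, -0.8944817 ,  0.43020746, -0.46309153,
       -1.9886258 ]), np.float64(4.646469054731874e-16), np.float64(4.2836529485698997e-29))
[-0.09        0.27794062] 0.17482178320703448 (array([-0.16952776,  0.16886368, -0.9749376 ,  0.23120642, -0.46309153,
       -1.9886258 ]), np.float64(1.292394649284505e-14), np.float64(3.5225533249678216e-26))
[-0.09        0.21794062] 0.17482178320703448 (array([-0.32721252,  0.1850744 , -0.96410282,  0.15250664, -0.42667092,
       -2.1586448 ]), np.float64(5.94033272526832e-14), np.float64(7.856821094043846e-25))
[[-0,0,0,0,-0.025,0,0.03],
[-0,0,0,0,-0.025,0,0.03],
[-0,0,0,0,-0.025,-0,0.03],
[-0,0,0,0,-0.025,-0,0.03],
[-0.001,-0.001,0.024,0.021,0.0082,0,0.03],
[-0.001,-0.002,0.024,0.0212,0.0076,0,0.03],
[0,0,-0,0.0137,0.025,0,0.03],
[0,0,-0,0.0136,0.025,0,0.03],
[0,0,-0,-0.0263,0.0144,0.0001,0.03],
[0,0,-0,-0.0263,0.0144,-0,0.03]]
```

Emit:
carry_out --pt "0 0 0 0 0 0 0.062" --pt "0 0 0 0 0 0 0.062" --pt "0 0 0 0 -0.025 0 0.062" --pt "0 0 0 0 -0.025 0 0.062" --pt "0 0 0 0 -0.025 0 0.062" --pt "0 0 0 0 -0.025 0 0.05" --pt "0 0 0.024 0.021 0.008 0 0.03" --pt "0 0 0.024 0.021 0.0075 0 0.03" --pt "0 0 0 0.0135 0.025 0 0.03" --pt "0 0 0 0.0135 0.025 0 0.03" --pt "0 0 0 0 0 0 0.03"

```text
time: 14.1
position: [0.3523, -0.0579, 0.1736]
ee_rot: [0.3, -0.567, -0.419, 0.642]
contact_force: [-0.7, 0.1, 0.3]
width: 0.0301
```

```bash
python3 - <<'E'
from h import *
s,R,p=state(); yaw,t=yt(R); print(s['time'],p,yt(R),s['contact_force'],s['width'],s['joint_positions'].round(3))
G=p+.173*R[:,1]; print(inv(G[:2]),G[2],yaw-A+np.pi/2)
snap('wrist','wrist8')
E
```

```text
14.1 [ 0.35230089 -0.05790537  0.17363929] (np.float64(-1.3710359590769416), np.float64(0.49668538608006196)) [-0.74796754  0.11799765  0.3040073 ] 0.030145560735496593 [-0.169  0.171 -0.978  0.233 -0.462 -1.985]
[-0.09259832  0.19621447] 0.021545301062271788 -0.0022396322820450454
```

View pics/wrist8.png

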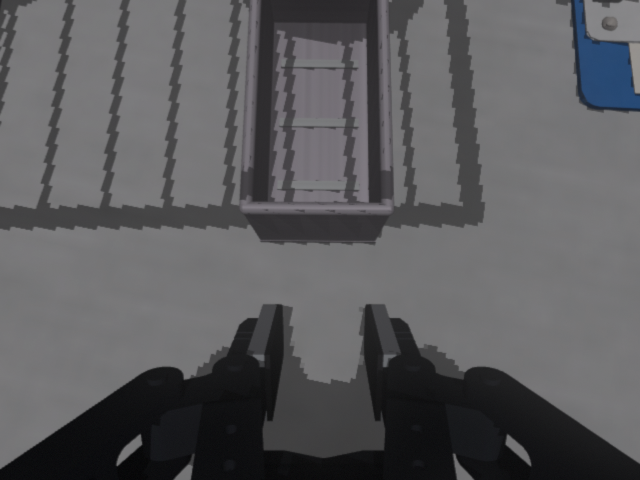

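Emit:
carry_out --pt "0 0 0 0 0 -0.0025 0.03" --pt "0 0 0 -0.0132 0.0072 0 0.03" --pt "0 0 0 -0.0105 0.0058 0 0.03" --pt "0 0 0 -0.0105 0.0058 0 0.03" --pt "0 0 0 -0.0105 0.0058 0 0.03" --pt "0 0 0 -0.0105 0.0058 0 0.03" --pt "0 0 0 0 0 0 0.03"

```text
time: 15.02
position: [0.3693, -0.1205, 0.1751]
ee_rot: [0.299, -0.57, -0.419, 0.641]
contact_force: [-0.9, -0.1, 0.0]
width: 0.0299
```

```bash
python3 - <<'E'
from h import *
s,R,p=state(); yaw,t=yt(R); print(s['time'],p,yt(R),s['contact_force'],s['width'],s['joint_positions'].round(3))
G=p+.173*R[:,1]; print(inv(G[:2]),G[2],yaw-A+np.pi/2)
snap('wrist','wrist9')
E
```

```text
15.025 [ 0.36928901 -0.12052687  0.17508795] (np.float64(-1.37309586508949), np.float64(0.4996223714479997)) [-0.94784146 -0.09310684  0.04862781] 0.02993921943633701 [-0.332  0.19  -0.957  0.154 -0.426 -2.159]
[-0.08785197  0.13101009] 0.023234874699554375 -0.004299538294593397
```

View pics/wrist9.png

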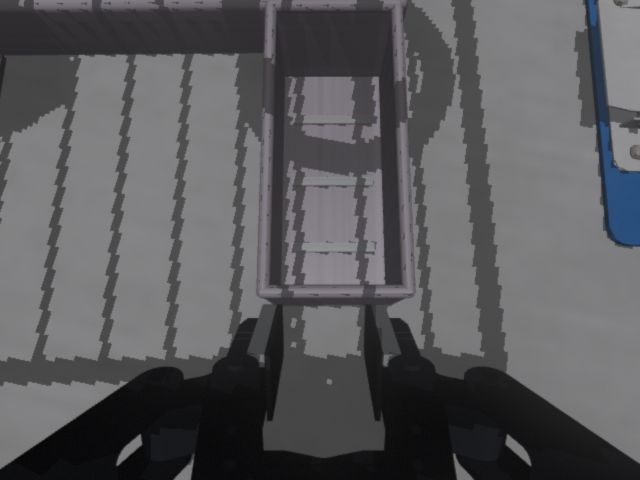

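Emit:
carry_out --pt "0 0 0 -0.0035 0.0019 0 0.03" --pt "0 0 0 -0.0035 0.0019 0 0.03" --pt "0 0 0 -0.0026 0.0015 0 0.03" --pt "0 0 0 0 0 0 0.03"

```text
time: 15.58
position: [0.3713, -0.1305, 0.1749]
ee_rot: [0.299, -0.569, -0.42, 0.641]
contact_force: [-0.6, 0.1, -0.7]
width: 0.0299
```

```bash
python3 - <<'E'
from h import *
s,R,p=state(); yaw,t=yt(R); print(s['time'],p,yt(R),s['contact_force'],s['joint_positions'].round(3))
G=p+.173*R[:,1]; print(inv(G[:2]),G[2],yaw-A+np.pi/2)
snap('wrist','wrist10')
E
```

```text
15.575 [ 0.37125021 -0.13048592  0.17491035] (np.float64(-1.3715243221725615), np.float64(0.49905622287293183)) [-0.58924796  0.08639579 -0.65091752] [-0.357  0.195 -0.953  0.143 -0.418 -2.187]
[-0.08786933  0.12094591] 0.023010358057444502 -0.0027279953776648824
```

View pics/wrist10.png

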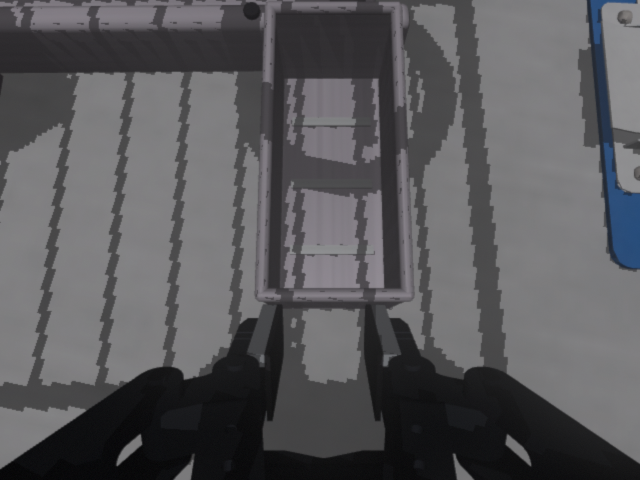

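```bash
python3 - <<'E'
from h import *
P=fit('wrist10',[(265,4),(404,4),(414,299),(256,300)],.048); c,ph,e=tin(P); print(inv(c),ph-A-np.pi/2,e)
P=fit('wrist10',[(20,73),(240,71)],0); print([inv(q) for q in P])
P=fit('wrist10',[(20,32),(240,30)],0.032); print([inv(q) for q in P])
E
```

```text
[-0.09265155  0.0584776 ] -0.005796326794896611 [0.051 0.108 0.05  0.108]
[array([ 0.05673002, -0.0002394 ]), array([-0.04883678, -0.0009807 ])]
[array([0.03389388, 0.00295207]), array([-0.05513143,  0.00231807])]
```

Emit:
carry_out --pt "0 0 0 -0.0018 0.001 0 0.03" --pt "0 0 0 -0.0018 0.001 0 0.03" --pt "0 0 0 -0.0009 0.0005 0 0.03" --pt "0 0 0 0 0 0 0.03"

```text
time: 16.12
position: [0.3716, -0.1339, 0.1745]
ee_rot: [0.299, -0.567, -0.422, 0.64]
contact_force: [-2.1, 13.7, 9.3]
width: 0.0301
```

Emit:
carry_out --pt "0 0 0 0.0088 -0.0048 0 0.03" --pt "0 0 0 0.0176 -0.0096 0 0.05" --pt "0 0 0 0.0176 -0.02 0 0.0852" --pt "0 0 0 0.008 -0.04 0 0.0852" --pt "0 0 0 0 -0.03 -0.02 0.0852" --pt "0 0 0 0 -0.02 -0.03 0.0852" --pt "0 0 0 0 0 0 0.0852"

```text
time: 17.0
position: [0.4033, -0.0217, 0.2612]
ee_rot: [0.297, -0.571, -0.421, 0.64]
contact_force: [0.4, -1.3, -0.2]
width: 0.0852
```

```bash
python3 - <<'E'
from h import *
s,R,p=state(); yaw,t=yt(R); print(s['time'],p,yt(R),s['contact_force'],s['joint_positions'].round(3))
snap('wrist','wrist11');snap('scene','scene2')
E
```

```text
17.0 [ 0.40333821 -0.02169599  0.26124632] (np.float64(-1.369227444288086), np.float64(0.5009134292013677)) [ 0.44320388 -1.32336777 -0.22339312] [-0.053  0.112 -0.724  0.592 -0.482 -1.859]
```

View pics/wrist11.png

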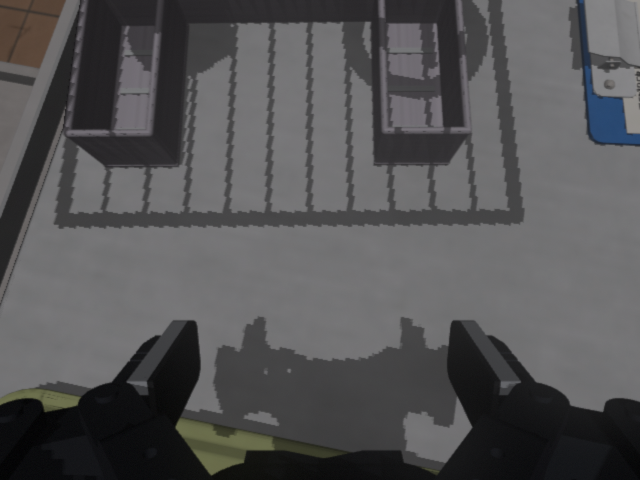

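View pics/scene2.png

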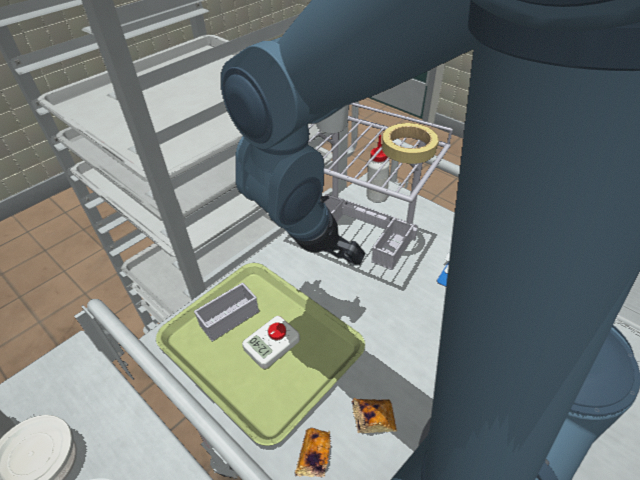

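```bash
python3 - <<'E'
from h import *; from fk import ik,pts
P=fit('wrist11',[(103,166),(181,164)],0);print('B',[inv(q) for q in P])
P=fit('wrist11',[(375,162),(448,161)],0);print('A',[inv(q) for q in P])
P=fit('wrist11',[(69,136),(156,134),(382,132),(471,132)],.048);print([inv(q) for q in P])
c=np.array([.5245,.0947]);phi=1.394;u=np.array([np.cos(phi),np.sin(phi)])
t=.95;yaw=phi-np.pi
for nm,b,up in [('g',0,0),('pre',.08,0),('view',.06,.12)]:
    P=tcp(c+.025*u,.042,yaw,t,b)+[0,0,up]; q=ik(P,TR(yaw,t),(.4,.5,-.4,.6,-.9,-1.5),extra=.01); print(nm,P,q[0].round(2),q[1]); print((pts(q[0])[2:]*1000).round())
w=[([.46,.1,.33],yaw+.1,.8),(P,yaw,t)]
r=plan(w,.0852,ms=.05);print(len(r));show(r)
E
```

```text
B [array([0.11545606, 0.11073468]), array([0.0626876 , 0.10945298])]
A [array([-0.06836564,  0.10841224]), array([-0.11753535,  0.10784387])]
[array([0.10975583, 0.11283011]), array([0.06058919, 0.1117836 ]), array([-0.06686314,  0.11102191]), array([-0.1168192 ,  0.11120294])]
g [0.55107135 0.24342441 0.13216088] [ 0.46  1.01  0.29  1.54 -0.71 -0.67] 4.1725779438208954e-16
[[419. 207. 577.]
 [676. 335. 322.]
 [648. 392. 322.]
 [571. 354. 212.]
 [551. 243. 132.]]
pre [0.56251622 0.3074833  0.17869553] [ 0.53  1.08  0.56  1.79 -0.66 -0.59] 2.459827400650386e-10
[[407. 240. 556.]
 [693. 409. 364.]
 [661. 464. 364.]
 [582. 418. 259.]
 [563. 307. 179.]]
view [0.55965501 0.29146858 0.28706186] [ 0.52  0.97  0.61  1.94 -0.68 -0.61] 2.1647421716207224e-10
[[377. 213. 609.]
 [689. 391. 474.]
 [658. 446. 474.]
 [579. 402. 367.]
 [560. 291. 287.]]
9
[[0.035,0.06,0.075,0.0152,-0.0285,-0.0208,0.0852],
[0.039,0.057,0.075,0.0141,-0.0304,-0.0188,0.0852],
[0.044,0.053,0.076,0.0128,-0.032,-0.0169,0.0852],
[0.048,0.05,0.075,0.0112,-0.0337,-0.0148,0.0852],
[0.015,0.014,0.03,0.0338,-0.0225,-0.0169,0.0852],
[0.015,0.013,0.03,0.0334,-0.0237,-0.0161,0.0852],
[0.015,0.013,0.03,0.0328,-0.025,-0.0154,0.0852],
[0.016,0.012,0.03,0.0323,-0.0262,-0.0145,0.0852],
[0.016,0.012,0.03,0.0316,-0.0274,-0.0137,0.0852]]
```

```bash
python3 - <<'E'
from h import *; from fk import ik,pts
def tri(a,b):
    _,T1,K1=load('scene1');_,T2,K2=load('top1')
    o1,d1=ray(K1,T1,*a);o2,d2=ray(K2,T2,*b)
    A_=np.stack([d1,-d2],1);x=np.linalg.lstsq(A_,o2-o1,rcond=None)[0]
    return (o1+d1*x[0]).round(3),(o2+d2*x[1]).round(3)
print('tube end',tri((97,306),(85,236)))
print('tray corner',tri((160,335),(132,272)), tri((250,265),(262,232)))
for pix in [(97,306),(170,375),(250,460)]:
    _,T,K=load('scene1'); print(onz(K,T,*pix,.0),onz(K,T,*pix,.1))
P=fit('scene1',[(160,340),(257,266),(363,350),(268,443)],.02);print(P,P.mean(0))
for t in (.6,.75,.95):
  for phi in (1.394,1.5):
    c=np.array([.5245,.0947]);u=np.array([np.cos(phi),np.sin(phi)]);yaw=phi-np.pi
    for nm,b,up in [('g',0,0),('view',.06,.12)]:
        Pp=tcp(c+.025*u,.042,yaw,t,b)+[0,0,up]; q=ik(Pp,TR(yaw,t),(.4,.5,-.4,.6,-.9,-1.5),extra=.01); print(t,phi,nm,Pp.round(3),q[0].round(2),round(q[1],4),(pts(q[0])[3:6]*1000).round().tolist())
E
```

```text
tube end (array([0.607, 0.275, 0.154]), array([0.606, 0.275, 0.153]))
tray corner (array([0.537, 0.224, 0.08 ]), array([0.545, 0.223, 0.086])) (array([ 0.651, -0.061, -0.057]), array([ 0.645, -0.061, -0.062]))
[ 7.59217445e-01  2.55485090e-01 -1.11022302e-16] [0.6602028  0.26827971 0.1       ]
[0.51128197 0.24507653 0.        ] [0.44546235 0.25926471 0.1       ]
[0.28978711 0.2458273  0.        ] [0.2536225  0.25991496 0.1       ]
[[ 0.57405987  0.21851721]
 [ 0.57666332 -0.02960073]
 [ 0.2733541  -0.01911967]
 [ 0.28069446  0.21246176]] [0.42619294 0.09556464]
0.6 1.394 g [0.544 0.205 0.17 ] [ 0.37  0.75 -0.    1.16 -0.5  -0.94] 0.0 [[621.0, 238.0, 416.0], [598.0, 297.0, 416.0], [558.0, 282.0, 284.0]]
0.6 1.394 view [0.55  0.239 0.339] [ 0.41  0.66  0.31  1.58 -0.49 -0.89] 0.0 [[631.0, 275.0, 585.0], [606.0, 334.0, 585.0], [564.0, 315.0, 453.0]]
0.6 1.5 g [0.532 0.207 0.17 ] [ 0.38  0.7  -0.08  1.07 -0.53 -1.04] 0.0 [[595.0, 239.0, 418.0], [572.0, 298.0, 418.0], [538.0, 284.0, 284.0]]
0.6 1.5 view [0.535 0.241 0.339] [ 0.43  0.61  0.21  1.49 -0.52 -0.98] 0.0 [[603.0, 277.0, 587.0], 
[... 509 characters left out ...]
0.319] [ 0.49  0.72  0.31  1.62 -0.62 -0.87] 0.0 [[624.0, 330.0, 547.0], [595.0, 387.0, 547.0], [543.0, 359.0, 420.0]]
0.95 1.394 g [0.551 0.243 0.132] [ 0.46  1.01  0.29  1.54 -0.71 -0.67] 0.0 [[676.0, 335.0, 322.0], [648.0, 392.0, 322.0], [571.0, 354.0, 212.0]]
0.95 1.394 view [0.56  0.291 0.287] [ 0.52  0.97  0.61  1.94 -0.68 -0.61] 0.0 [[689.0, 391.0, 474.0], [658.0, 446.0, 474.0], [579.0, 402.0, 367.0]]
0.95 1.5 g [0.535 0.245 0.132] [ 0.48  0.96  0.17  1.42 -0.76 -0.75] 0.0 [[643.0, 338.0, 327.0], [613.0, 394.0, 327.0], [543.0, 357.0, 212.0]]
0.95 1.5 view [0.539 0.294 0.287] [ 0.54  0.89  0.46  1.82 -0.73 -0.69] 0.0 [[652.0, 395.0, 478.0], [619.0, 450.0, 478.0], [547.0, 406.0, 367.0]]
```

```bash
python3 - <<'E'
from h import *; from fk import ik,pts
s,R,p=state(); 
phi=1.45;c=np.array([.5245,.0947]);u=np.array([np.cos(phi),np.sin(phi)]);yaw=phi-np.pi;t=.45
P=tcp(c+.015*u,.042,yaw,t,.05)+[0,0,.08]
w=[([.41,.12,.33],-1.5,.45),(P,yaw,t)]
q=s['joint_positions']; a,y0,t0=p,*yt(R)
post=np.array([.65,.09])
for W in w:
    for k in np.linspace(0.25,1,4):
        pp=a+(np.array(W[0])-a)*k; yy=y0+(W[1]-y0)*k; tt=t0+(W[2]-t0)*k
        q,e,_=ik(pp,TR(yy,tt),q,extra=.01); X_=pts(q); 
        seg=[X_[2]+(X_[3]-X_[2])*f for f in np.linspace(0,1,20)]+list(X_[3:])+[pp+.173*TR(yy,tt)[:,1]]
        print(q.round(2),round(e,4),'min d post',min(np.linalg.norm(v[:2]-post) for v in seg).round(3), (X_[3]*1000).round())
    a,y0,t0=np.array(W[0]),W[1],W[2]
print(P); r=plan(w,.0852,ms=.05);print(len(r));show(r)
E
```

```text
[ 0.03  0.12 -0.65  0.72 -0.48 -1.72] 0.0 min d post 0.259 [380.  13. 537.]
[ 0.12  0.14 -0.58  0.85 -0.47 -1.59] 0.0 min d post 0.248 [399.  47. 556.]
[ 0.2   0.16 -0.49  0.96 -0.46 -1.46] 0.0 min d post 0.234 [416.  83. 575.]
[ 0.27  0.19 -0.4   1.07 -0.44 -1.35] 0.0 min d post 0.22 [432. 121. 593.]
[ 0.29  0.28 -0.31  1.11 -0.43 -1.27] 0.0 min d post 0.185 [472. 142. 587.]
[ 0.31  0.37 -0.2   1.16 -0.42 -1.2 ] 0.0 min d post 0.157 [512. 164. 580.]
[ 0.32  0.45 -0.08  1.22 -0.41 -1.14] 0.0 min d post 0.137 [551. 185. 574.]
[ 0.34  0.54  0.04  1.28 -0.4  -1.07] 0.0 min d post 0.127 [589. 206. 568.]
[0.53705252 0.19810886 0.30659166]
8
[[0.015,0.029,-0.012,0.0217,-0.0321,-0.0095,0.0852],
[0.015,0.028,-0.012,0.0223,-0.0319,-0.0084,0.0852],
[0.014,0.029,-0.013,0.0229,-0.0318,-0.0073,0.0852],
[0.014,0.029,-0.012,0.0235,-0.0316,-0.0062,0.0852],
[0.021,0.043,0,0.018,-0.0022,-0.033,0.0852],
[0.021,0.044,0,0.0195,-0.0029,-0.0322,0.0852],
[0.021,0.043,0,0.0208,-0.0035,-0.0313,0.0852],
[0.021,0.043,0,0.0222,-0.0043,-0.0302,0.0852]]
```

Emit:
carry_out --pt "0.015 0.029 -0.012 0.0215 -0.032 -0.0095 0.0852" --pt "0.015 0.028 -0.012 0.0225 -0.032 -0.0085 0.0852" --pt "0.014 0.029 -0.013 0.023 -0.032 -0.0075 0.0852" --pt "0.014 0.029 -0.012 0.0235 -0.0315 -0.006 0.0852" --pt "0.021 0.043 0 0.018 -0.002 -0.033 0.0852" --pt "0.021 0.044 0 0.0195 -0.003 -0.032 0.0852" --pt "0.021 0.043 0 0.021 -0.0035 -0.0315 0.0852" --pt "0.021 0.043 0 0.022 -0.0045 -0.03 0.0852" --pt "0 0 0 0 0 0 0.0852"

```text
time: 18.23
position: [0.5381, 0.198, 0.3045]
ee_rot: [-0.412, 0.62, 0.338, -0.576]
contact_force: [-0.8, -0.1, 0.5]
width: 0.085
```

```bash
python3 - <<'E'
from h import *
s,R,p=state(); yaw,t=yt(R); print(s['time'],p,yt(R),s['joint_positions'].round(3))
snap('wrist','wrist12');snap('scene','scene3')
E
```

```text
18.225 [0.53810264 0.19795627 0.30447696] (np.float64(-1.6928788240093378), np.float64(0.4513269393041636)) [ 0.336  0.546  0.04   1.278 -0.401 -1.07 ]
```

View pics/wrist12.png

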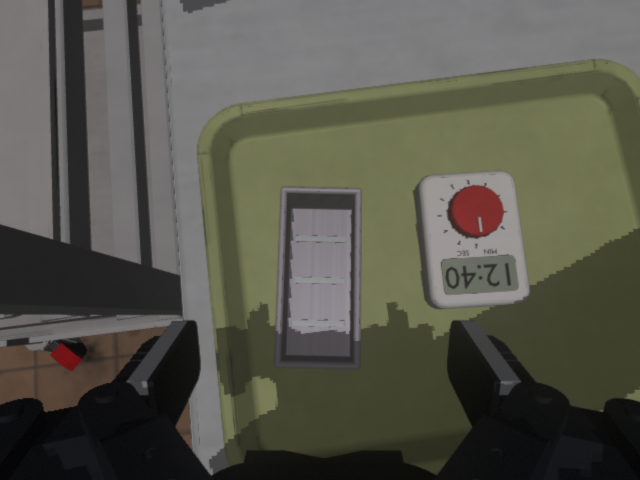

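View pics/scene3.png

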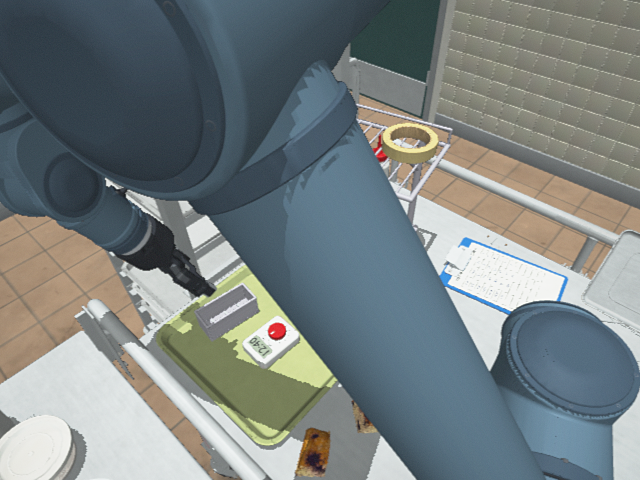

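```bash
python3 - <<'E'
from h import *; from fk import ik,pts
P=fit('wrist12',[(280,186.5),(361.5,187),(360.5,368.5),(275.5,368)],.051); c,phi,e=tin(P); print(c,phi,e)
print(fit('wrist12',[(426,308),(416,180)],.034))
u=np.array([np.cos(phi),np.sin(phi)]);yaw=phi-np.pi
for t in (.4,.5):
    for b in (0,.05):
        P=tcp(c+.015*u,.042,yaw,t,b); q=ik(P,TR(yaw,t),(.34,.55,.04,1.28,-.4,-1.07),extra=.01); print(t,b,P,q[0].round(2),q[1].round(4)); print((pts(q[0])[3:]*1000).round().tolist())
t=.45
w=[(tcp(c+.015*u,.042,yaw,t,.05),yaw,t)]; show(plan(w,.064,ms=.03))
w=[(tcp(c+.015*u,.042,yaw,t,.0),yaw,t)]; show(plan(w,.064,ms=.03))
E
```

```text
[0.5266 0.0937] 1.435 [0.051 0.11  0.05  0.11 ]
[[0.46149761 0.12169929]
 [0.45463049 0.03695978]]
0.4 0 [0.53680217 0.16836607 0.18476445] [ 0.28  0.61 -0.18  0.96 -0.36 -1.13] 0.0
[[580.0, 165.0, 449.0], [563.0, 227.0, 449.0], [544.0, 221.0, 312.0], [537.0, 168.0, 185.0]]
0.4 0.05 [0.53943813 0.18765773 0.2308175 ] [ 0.31  0.58 -0.09  1.08 -0.36 -1.09] 0.0
[[586.0, 186.0, 495.0], [567.0, 247.0, 495.0], [547.0, 241.0, 358.0], [539.0, 188.0, 231.0]]
0.5 0 [0.53869086 0.18218875 0.1780253 ] [ 0.32  0.66 -0.12  1.03 -0.45 -1.06] 0.0
[[595.0, 196.0, 435.0], [575.0, 257.0, 435.0], [548.0, 248.0, 299.0], [539.0, 182.0, 178.0]]
0.5 0.05 [0.54193608 0.20593934 0.22190443] [ 0.35  0.64 -0.02  1.16 -0.44 -1.03] 0.0
[[602.0, 222.0, 479.0], [580.0, 282.0, 479.0], [551.0, 271.0, 343.0], [542.0, 206.0, 222.0]]
[[-0,0.005,-0,0.0116,0.0238,-0.0015,0.064],
[0.002,0.004,-0.001,0.0116,0.0237,-0.0014,0.064],
[0.002,0.005,-0,0.0116,0.0238,-0.0014,0.064]]

[[-0.001,0.004,-0,0.007,0.0243,-0.0008,0.064],
[0.001,0.002,-0.001,0.0069,0.0242,-0.0008,0.064],
[0.001,0.003,0,0.007,0.0243,-0.0008,0.064],
[0.001,0.002,-0,0.0069,0.0243,-0.0009,0.064],
[0.002,0.003,-0,0.007,0.0242,-0.0008,0.064]]
```

Emit:
carry_out --pt "0.001 0.005 0 0.0115 0.024 -0.0015 0.064" --pt "0.002 0.005 0 0.0115 0.024 -0.0015 0.064" --pt "0.001 0.004 0 0.0115 0.0235 -0.0015 0.064" --pt "0 0 0 0 0 0 0.064"

```text
time: 18.82
position: [0.5396, 0.1963, 0.2265]
ee_rot: [-0.416, 0.623, 0.333, -0.573]
contact_force: [0.3, 0.1, 0.3]
width: 0.0636
```

```bash
python3 - <<'E'
from h import *
s,R,p=state(); print(p,yt(R))
c=np.array([.5266,.0937]);phi=1.435
u=np.array([np.cos(phi),np.sin(phi)]);yaw=phi-np.pi;t=.45
w=[(tcp(c+.015*u,.042,yaw,t,.0),yaw,t)]; show(plan(w,.064,ms=.025))
E
```

```text
[0.53963483 0.1963074  0.22650873] (np.float64(-1.7071071355677667), np.float64(0.4519926036073633))
[[-0.002,0.001,-0.001,0.0004,0.0248,-0.0005,0.064],
[0,-0.001,-0.001,0.0003,0.0248,-0.0005,0.064]]
```

Emit:
carry_out --pt "0 0 0 0 0.0165 -0.0005 0.064" --pt "0 0 0 0 0.0165 0 0.064" --pt "0 0 0 0 0.0165 0 0.064" --pt "0 0 0 0 0 0 0.05" --pt "0 0 0 0 0 0 0.04" --pt "0 0 0 0 0 0 0.04" --pt "0 0 0 0 0 0 0.04" --force 50

```text
time: 19.7
position: [0.5399, 0.1766, 0.1843]
ee_rot: [-0.415, 0.624, 0.335, -0.571]
contact_force: [-1.3, 1.6, 4.1]
width: 0.0489
```

```bash
python3 - <<'E'
from h import *; from fk import *
s,R,p=state(); y0,t=yt(R); print(s['time'],p,yt(R),s['contact_force'],s['width'])
snap('wrist','wrist13')
G=p+.155*R[:,1]; c=np.array([.5266,.0937]); u=-np.array([np.cos(y0),np.sin(y0)]);d=(c-G[:2])@u; print('off',d,G)
Y=A-np.pi/2
zt=G[2]-.003  # G height when tin on worktop
def tc(x,y,up): return tcp(rk(x,y-d),zt+up,Y,t)
w=[(p+[0,0,.09],y0,t),([.44,.05,p[2]+.09],-1.5,t),(tc(0,.2,.06),Y,t),(tc(0,.2,.004),Y,t)]
q=s['joint_positions'];a=p
yy=y0
for W in w:
    for k in (.5,1):
        Pk=a+(np.array(W[0])-a)*k; yk=yy+(W[1]-yy)*k
        q,e,_=ik(Pk,TR(yk,t),q,extra=.01); print(Pk.round(3),inv(Pk[:2]).round(3),q.round(2),round(e,4))
    a=np.array(W[0]);yy=W[1]
r=plan(w,.04,ms=.035,mr=.1);print(len(r));show(r)
E
```

```text
19.7 [0.539895   0.17660259 0.18431471] (np.float64(-1.7062034961176546), np.float64(0.449065893660523)) [-1.25153268  1.60380927  4.11272355] 0.0489296789175941
off -0.016649220576441352 [0.53137922 0.1098519  0.04468367]
[0.54  0.177 0.229] [0.139 0.471] [ 0.3   0.59 -0.09  1.1  -0.4  -1.09] 0.0
[0.54  0.177 0.274] [0.139 0.471] [ 0.3   0.55 -0.03  1.19 -0.4  -1.09] 0.0
[0.49  0.113 0.274] [0.078 0.419] [ 0.22  0.39 -0.29  1.01 -0.43 -1.3 ] 0.0
[0.44  0.05  0.274] [0.016 0.367] [ 0.1   0.23 -0.51  0.84 -0.45 -1.53] 0.0
[0.441 0.008 0.258] [0.008 0.325] [ 0.01  0.21 -0.59  0.71 -0.45 -1.71] 0.0
[ 0.441 -0.034  0.241] [-0.     0.284] [-0.09  0.21 -0.66  0.57 -0.43 -1.9 ] 0.0
[ 0.441 -0.034  0.213] [-0.     0.284] [-0.09  0.25 -0.69  0.49 -0.43 -1.9 ] 0.0
[ 0.441 -0.034  0.185] [-0.     0.284] [-0.09  0.29 -0.73  0.41 -0.43 -1.9 ] 0.0
13
[[0.004,-0.002,-0,-0.013,-0.027,-0.0001,0.04],
[-0,0,-0,-0.0131,-0.027,-0,0.04],
[-0,0,-0,-0.013,-0.0271,-0,0.04],
[-0.018,-0.037,-0,-0.025,0.0121,0.0164,0.04],
[-0.018,-0.037,-0,-0.0244,0.0118,0.0175,0.04],
[-0.018,-0.037,-0,-0.0238,0.0114,0.0186,0.04],
[-0.018,-0.037,-0,-0.023,0.0111,0.0197,0.04],
[-0.018,-0.037,-0,-0.0222,0.0107,0.0207,0.04],
[-0.019,-0.04,-0,-0.0206,0.0221,0.0016,0.04],
[-0.019,-0.039,-0,-0.0204,0.0221,0.0029,0.04],
[-0.019,-0.04,-0,-0.0203,0.022,0.0041,0.04],
[0,0,-0,0.0122,0.0252,-0,0.04]]

[[0,0,-0,0.0122,0.0252,-0,0.04]]
```

View pics/wrist13.png

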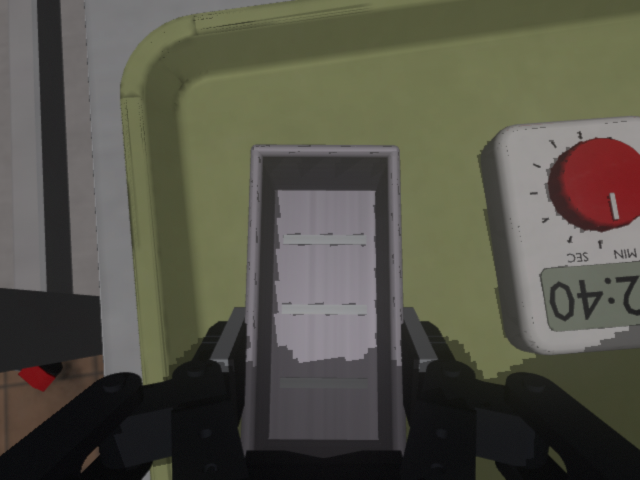

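Emit:
carry_out --pt "0 0 0 -0.013 -0.027 0 0.04" --pt "0 0 0 -0.013 -0.027 0 0.04" --pt "0 0 0 -0.013 -0.027 0 0.04" --pt "-0.018 -0.037 0 -0.025 0.012 0.0165 0.04" --pt "-0.018 -0.037 0 -0.0245 0.012 0.0175 0.04" --pt "-0.018 -0.037 0 -0.024 0.0115 0.0185 0.04" --pt "-0.018 -0.037 0 -0.023 0.011 0.0195 0.04" --pt "-0.018 -0.037 0 -0.022 0.0105 0.0205 0.04" --pt "-0.019 -0.04 0 -0.0205 0.022 0.0015 0.04" --pt "-0.019 -0.039 0 -0.0205 0.022 0.003 0.04" --pt "-0.019 -0.04 0 -0.0205 0.022 0.004 0.04" --pt "0 0 0 0 0 0 0.04"

```text
time: 21.25
position: [0.4399, -0.0359, 0.2397]
ee_rot: [0.314, -0.559, -0.434, 0.633]
contact_force: [-0.2, 0.4, -1.8]
width: 0.0491
```

```bash
python3 - <<'E'
from h import *
s,R,p=state(); y0,t=yt(R); print(s['time'],p,yt(R),s['contact_force'],s['width'])
G=p+.155*R[:,1]; print('G',inv(G[:2]),G[2],'yaw err',y0-A+np.pi/2)
snap('wrist','wrist14')
Y=A-np.pi/2; d=-.0166; zt=.0447-.003
w=[(tcp(rk(0,.2-d),zt+.0,Y,.45),Y,.45)]
show(plan(w,.04,ms=.02))
E
```

```text
21.25 [ 0.43994028 -0.03591807  0.23966656] (np.float64(-1.3721100933156436), np.float64(0.4500556567606213)) [-0.19029485  0.39657971 -1.80936819] 0.04906620486871505
G [-0.0013827   0.21517892] 0.10010120538146938 yaw err -0.003313766520746997
[[0.001,-0.001,0,0.0087,0.0175,-0.0003,0.04],
[-0,-0.001,0,0.0088,0.0176,-0.0003,0.04],
[-0,-0.001,0,0.0087,0.0175,-0.0003,0.04]]
```

View pics/wrist14.png

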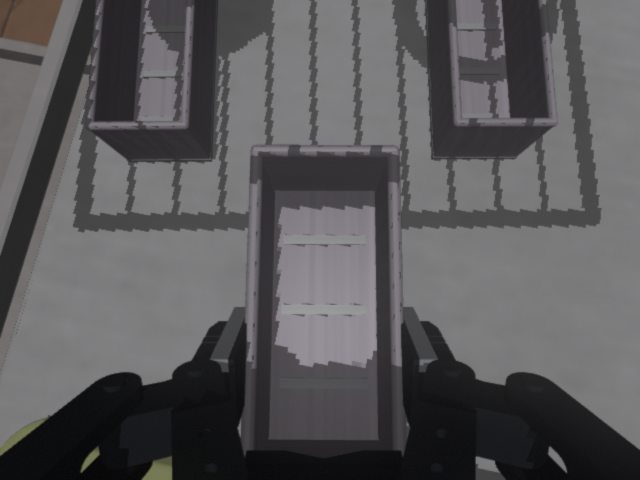

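Emit:
carry_out --pt "0 0 0 0.0087 0.0176 -0.0005 0.04" --pt "0 0 0 0.0087 0.0176 0 0.04" --pt "0 0 0 0.0074 0.0149 0 0.04" --pt "0 0 0 0 0 0 0.04"

```text
time: 21.8
position: [0.4409, -0.0333, 0.1837]
ee_rot: [0.313, -0.558, -0.435, 0.634]
contact_force: [-0.5, 0.4, -2.5]
width: 0.0488
```

Emit:
carry_out --pt "0 0 0 0.0006 0.0013 0 0.04" --pt "0 0 0 0.0004 0.0009 0 0.04" --pt "0 0 0 0 0 0 0.04"

```text
time: 22.18
position: [0.4419, -0.0342, 0.1826]
ee_rot: [0.313, -0.559, -0.435, 0.633]
contact_force: [0.1, 0.0, -2.2]
width: 0.049
```

Emit:
carry_out --pt "0 0 0 0.0006 0.0013 0 0.04" --pt "0 0 0 0.0004 0.0009 0 0.04" --pt "0 0 0 0 0 0 0.04"

```text
time: 22.55
position: [0.4418, -0.0341, 0.1812]
ee_rot: [0.312, -0.56, -0.435, 0.633]
contact_force: [-4.9, 7.3, 15.2]
width: 0.0494
```

Emit:
carry_out --pt "0 0 0 0 0 0 0.062" --pt "0 0 0 0 0 0 0.062" --pt "0 0 0 0 0 0 0.062" --pt "0 0 0 0 -0.03 0 0.062" --pt "0 0 0 0 -0.04 0 0.0852" --pt "0 0 0 0 -0.03 0 0.0852" --pt "0 0 0 0 0 0 0.0852"

```text
time: 23.42
position: [0.4338, 0.0088, 0.2716]
ee_rot: [0.312, -0.56, -0.436, 0.632]
contact_force: [0.6, -0.4, -0.3]
width: 0.0853
```

```bash
python3 - <<'E'
from h import *
s,R,p=state(); y0,t=yt(R); print(s['time'],p,yt(R),s['contact_force'],s['width'])
G=p+.155*R[:,1]; print('G',inv(G[:2]),G[2],'yaw err',y0-A+np.pi/2)
snap('wrist','wrist15')
E
```

```text
23.425 [0.43375713 0.00884973 0.27161334] (np.float64(-1.3677842436852823), np.float64(0.4516038112330448)) [ 0.60922931 -0.36236766 -0.27190585] 0.08533133315441281
G [0.00263935 0.26006247] 0.13215619490105346 yaw err 0.0010120831096143146
```

View pics/wrist15.png

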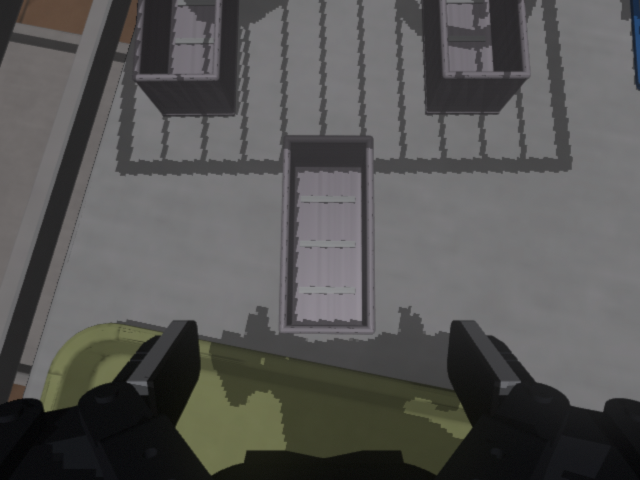

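```bash
python3 - <<'E'
from h import *; from fk import *
P=fit('wrist15',[(283,136),(374,135.5),(377,334),(278.5,334)],.048); c,phi,e=tin(P); print('C',inv(c),phi-A-np.pi/2,e)
P=fit('wrist15',[(162,117),(236,115),(427,114),(497,112)],0);print([inv(q).round(4).tolist() for q in P])
s,R,p=state()
u=np.array([np.cos(phi),np.sin(phi)]);yaw=phi-np.pi;t=.75
w=[(tcp(c+.028*u,.034,yaw,t,.06),yaw,t),(tcp(c+.028*u,.034,yaw,t,0),yaw,t)]
for W in w+[(tcp(rk(0,.08),.034,A-np.pi/2,t),A-np.pi/2,t)]: q=ik(W[0],TR(W[1],t),(-.1,.25,-.7,.5,-.7,-1.9),extra=.01); print(q[0].round(2),q[1].round(4),(pts(q[0])[3:]*1000).round().tolist())
show(plan(w,.0852,ms=.025,mr=.1))
E
```

```text
C [4.80301183e-05 2.02099598e-01] -0.0037963267948966095 [0.051 0.11  0.052 0.11 ]
[[0.1149, 0.112], [0.0636, 0.1107], [-0.0682, 0.1103], [-0.1164, 0.109]]
[ 0.2   0.35 -0.69  0.53 -0.75 -1.56] 0.0 [[414.0, 86.0, 431.0], [402.0, 148.0, 431.0], [405.0, 149.0, 292.0], [423.0, 57.0, 191.0]]
[ 0.11  0.41 -0.77  0.3  -0.75 -1.7 ] 0.0 [[404.0, 43.0, 387.0], [397.0, 107.0, 387.0], [413.0, 109.0, 248.0], [431.0, 17.0, 147.0]]
[-0.23  0.41 -0.84 -0.05 -0.67 -2.14] 0.0 [[374.0, -88.0, 376.0], [389.0, -26.0, 376.0], [442.0, -39.0, 248.0], [461.0, -131.0, 147.0]]
[[0.005,-0.002,0.075,0.0197,0.0124,0.0001,0.0852],
[0.001,0.001,0.074,0.0205,0.0109,0.0001,0.0852],
[0,0.001,0.075,0.0213,0.0094,0,0.0852],
[0.001,0.001,0.075,0.0219,0.0077,0.0001,0.0852],
[0,-0,-0,0,0.02,0,0.0852],
[0,-0,-0,0,0.02,0,0.0852],
[0,-0,-0,0,0.02,0,0.0852]]
```

Emit:
carry_out --pt "0.003 -0.001 0.075 0.02 0.0125 0 0.0852" --pt "0.001 0.001 0.075 0.0205 0.011 0 0.0852" --pt "0 0.001 0.075 0.0215 0.0095 0 0.0852" --pt "0.001 0 0.075 0.022 0.0075 0 0.0852" --pt "0 0 0 0 0.02 0 0.0852" --pt "0 0 0 0 0.02 0 0.0852" --pt "0 0 0 0 0.02 0 0.0852" --pt "0 0 0 0 0 0 0.065" --pt "0 0 0 0 0 0 0.04" --pt "0 0 0 0 0 0 0.04" --pt "0 0 0 0 0 0 0.04" --pt "0 0 0 0 0 0 0.04" --force 25

```text
time: 24.98
position: [0.4307, 0.0171, 0.1466]
ee_rot: [0.216, -0.617, -0.345, 0.673]
contact_force: [-1.3, -0.1, -1.8]
width: 0.0498
```

```bash
python3 - <<'E'
from h import *
s,R,p=state(); y0,t=yt(R); print(s['time'],p,yt(R),s['contact_force'],s['width'])
snap('wrist','wrist16')
G=p+.155*R[:,1]; print('G',inv(G[:2]),G[2],'yaw err',y0-A+np.pi/2)
d=.2021-inv(G[:2])[1]; print(d)
Y=A-np.pi/2;z=G[2]
w=[(tcp(rk(-.001,.1-d),z,Y,t),Y,t),(tcp(rk(-.001,.06-d),z,Y,t),Y,t)]
show(plan(w,.04,ms=.025,mr=.1))
E
```

```text
24.975 [0.43074233 0.01709067 0.1465948 ] (np.float64(-1.3719540760913327), np.float64(0.7502532440668821)) [-1.33383252 -0.09758593 -1.83503796] 0.0498477978180936
G [-1.47692147e-04  2.30700997e-01] 0.03320979260287628 yaw err -0.0031577492964360854
-0.028600996877326007
[[-0.001,-0,-0,-0.0149,0.0139,0.0002,0.04],
[-0,-0.001,-0,-0.015,0.0139,0.0002,0.04],
[-0.001,-0,-0,-0.0149,0.014,0.0002,0.04],
[-0,-0.001,-0,-0.0149,0.0139,0.0002,0.04],
[-0,-0,-0,-0.015,0.0139,0.0003,0.04],
[-0,-0,-0,-0.0146,0.0136,-0.0001,0.04],
[-0,-0,-0,-0.0146,0.0137,0,0.04]]
```

View pics/wrist16.png

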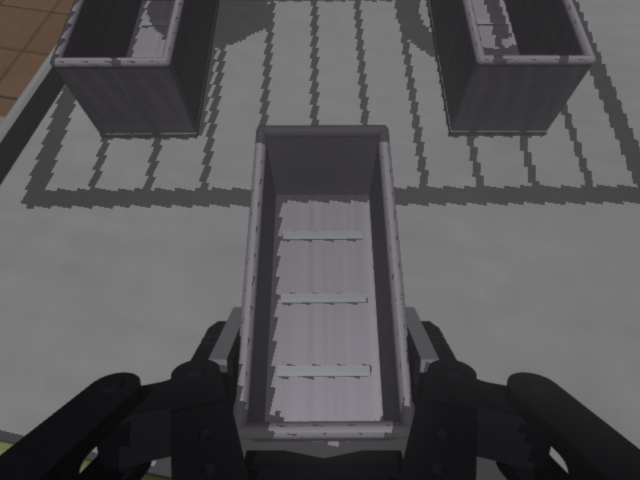

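Emit:
carry_out --pt "0 0 0 -0.015 0.014 0 0.04" --pt "0 0 0 -0.015 0.014 0 0.04" --pt "0 0 0 -0.015 0.014 0.0005 0.04" --pt "0 0 0 -0.015 0.014 0 0.04" --pt "0 0 0 -0.015 0.014 0.0005 0.04" --pt "0 0 0 -0.0145 0.0135 0 0.04" --pt "0 0 0 -0.0145 0.0135 0 0.04" --pt "0 0 0 0 0 0 0.04"

```text
time: 26.02
position: [0.458, -0.1236, 0.1467]
ee_rot: [0.217, -0.618, -0.344, 0.673]
contact_force: [0.7, -0.3, -1.8]
width: 0.0496
```

```bash
python3 - <<'E'
from h import *
s,R,p=state(); y0,t=yt(R); print(s['time'],p,yt(R),s['contact_force'],s['width'])
G=p+.155*R[:,1]; print('G',inv(G[:2]),G[2],'yaw err',y0-A+np.pi/2)
E
```

```text
26.025 [ 0.45795284 -0.12358534  0.14666283] (np.float64(-1.374331321685104), np.float64(0.7509059537917229)) [ 0.7389601  -0.34483887 -1.8416075 ] 0.04960880364326519
G [-0.00188966  0.0873529 ] 0.03334682554904987 yaw err -0.005534994890207479
```

Emit:
carry_out --pt "0 0 0 -0.0007 0.0021 0 0.04" --pt "0 0 0 -0.0015 0.0014 0 0.04" --pt "0 0 0 -0.0011 0.001 0 0.04" --pt "0 0 0 0 0 0 0.04"

```text
time: 26.52
position: [0.4583, -0.1257, 0.1464]
ee_rot: [0.215, -0.617, -0.346, 0.674]
contact_force: [-7.6, 20.4, 17.5]
width: 0.0497
```

Emit:
carry_out --pt "0 0 0 0 0 0 0.062" --pt "0 0 0 0 0 0 0.062" --pt "0 0 0 0 0 0 0.062" --pt "0 0 0 0.011 -0.0105 0 0.062" --pt "0 0 0 0.0146 -0.0137 0 0.062" --pt "0 0 0 0.0146 -0.0137 0 0.062" --pt "0 0 0 0.01 -0.03 0 0.062" --pt "0 0 0 0 -0.04 0 0.07" --pt "0 0 0 0 -0.03 0 0.07" --pt "0 0 0 0 0 0 0.0852"

```text
time: 27.78
position: [0.4343, 0.0009, 0.2134]
ee_rot: [0.215, -0.618, -0.346, 0.673]
contact_force: [0.2, -0.6, -0.2]
width: 0.0845
```

```bash
python3 - <<'E'
from h import *
s,R,p=state(); y0,t=yt(R); print(s['time'],p,yt(R),s['contact_force'],s['width'])
snap('wrist','wrist17')
E
```

```text
27.775 [0.43426918 0.00090802 0.21340068] (np.float64(-1.3703660332529202), np.float64(0.7511663740663594)) [ 0.22573472 -0.59323866 -0.16605858] 0.08454133435176255
```

View pics/wrist17.png

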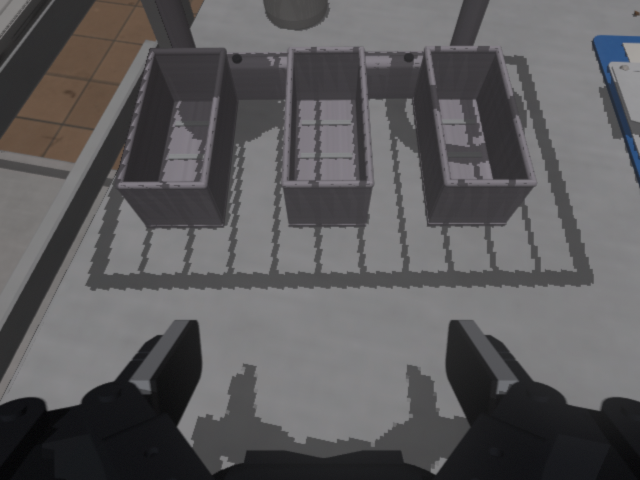

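```bash
python3 - <<'E'
from h import *
zoom('wrist17',110,30,550,240,'z7',1.8)
E
```

```text
(no output)
```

View pics/z7.png

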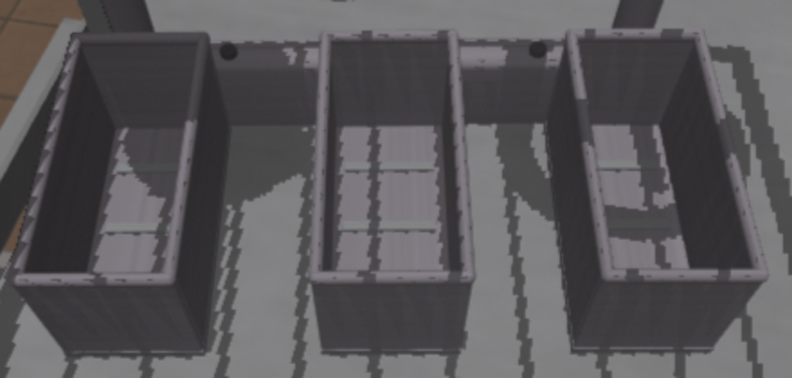

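```bash
python3 - <<'E'
from h import *
k=dict(f=1.8,o=(110,30))
for n,top,bot in [('B',[(72,34),(209,34),(176,283),(13,283)],[(68,353),(208,353)]),('C',[(319,32),(459,31),(473,279),(311,279)],[(321,352),(466,352)]),('A',[(567,32),(704,31),(768,278),(603,279)],[(572,350),(713,350)])]:
    c,ph,e=tin(fit('wrist17',top,.048,**k)); b=[inv(q).round(4).tolist() for q in fit('wrist17',bot,0,**k)]
    print(n,inv(c).round(4),round(ph-A-np.pi/2,4),e,b,np.mean(b,0))
P=fit('wrist17',[(225,124),(310,124),(470,122),(550,122)],0,**k);print('rail',[inv(q).round(4).tolist() for q in P])
E
```

```text
B [0.088  0.0583] 0.0122 [0.05  0.109 0.049 0.109] [[0.1138, 0.1101], [0.0633, 0.1102]] [0.08855 0.11015]
C [-0.0022  0.0573] 0.0042 [0.051 0.109 0.049 0.108] [[0.0227, 0.11], [-0.0294, 0.1101]] [-0.00335  0.11005]
A [-0.0915  0.0576] -0.0068 [0.05  0.108 0.05  0.108] [[-0.0675, 0.1094], [-0.1181, 0.1096]] [-0.0928  0.1095]
rail [[0.0673, -0.0007], [0.0313, -0.0005], [-0.0365, -0.0013], [-0.0704, -0.0011]]
```

```bash
python3 - <<'E'
from h import *
s=telemetry.sense(); print(s['time'],s['contact_force'])
print(env.close_job())
E
```

```text
27.825 [-0.53068187 -0.26639933  0.50198456]
the job is handed in; nothing more can be done
None
```

The three tins are lined up against the stop rail and I handed the job in at 27.8 s; it gave no verdict.

- **Tin B (far place):** I gripped it at a slant, squared it, slid it along the worktop and pressed it to the rail.
- **Tin A (near place):** The arm could not reach in far enough to grip it all the way. I gripped it to square it and set it in line, then pushed its end home with two fingertips.
- **Tin C (middle place):** I lifted it from the tray, set it down in front of the shelf, gripped it again at a slant and slid it in.

The last wrist-camera check, in my estimated rack frame:

| Tin | Centre along the rail (target) | Outer end from the rail (target 110 mm) | Angle off square |
|---|---|---|---|
| B, far | about +88 mm (+90) | 110.1 mm | 0.012 rad |
| C, middle | about −3 mm (0) | 110.0 mm | 0.004 rad |
| A, near | about −92 mm (−90) | 109.5 mm | 0.007 rad |

- **Frame offset:** The rail's middle measured about 1 mm nearer the robot than my frame's origin, so the errors along the rail come to about 2 mm or less. The rail face read about 1 mm behind my y = 0. Both are well inside the tolerances.
- **Small disagreement:** Centres taken from the tins' top rims came out 2 to 3 mm farther off the rail than their bottom edges gave. I trusted the bottom edges and the contact forces of 14 to 20 N felt when each tin met the rail.
- **Not checked at the end:** I took no final picture of the timer, and only the foot of the bottle showed in the last one. The arm was not planned to touch either, and no unexpected contact force was read. The gripper was clear of everything when I handed in.

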